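# Open the dumpling stall: stack the keyed filling tubs and stand up the board

## Robot

A 6-joint arm with a two-finger parallel gripper is mounted at the origin on the work surface. World frame = base frame: x ahead of the robot, y to its left, z up, the work surface at z = 0. Lengths are in m, angles in degrees, forces in N, time in s.
With the tool pointing down it reaches from about 0.4 to 0.825 m from the base axis. Payload 7 kg.
Tool frame: the origin (TCP) lies at the centre of the arm's flange, where the gripper is bolted on; the fingertips stand 178 mm ahead of it and the grasp point (between the pads) lies 159 mm ahead of it (r.tips_ahead is the z of the fingertips in the tool frame, in m); z points along the fingers, y is the line along which they close (so a half turn about z gives the same grasp; the last joint's range is limited). The gripper opens to 88 mm and grips with 3 to 60 N. Pads are 19 mm wide; open, the fingers measure 130 mm over their backs; the gripper's body (78 mm by 193 mm) begins 47 mm behind the grasp point.
Start: joints at [87.095, 20.546, 0.682, 0, -70.136, -16.507], TCP at [0.224, 0.637, 0.405] pointing down, gripper open.
Joint ranges: [-176.03, 176.03], [-82.01, 121.73], [-58.28, 71.71], [-173.87, 95.51], [-174.79, -0.11], [-173.66, 173.66]. Speed limits (degrees/s): [136.94, 136.94, 172.46, 180, 180, 180].

## Interface

Orientations are given as [roll, pitch, yaw] about the fixed x, y, z axes, in that order (R = Rz(yaw) Ry(pitch) Rx(roll)).
In Python, from plant import r gives the robot as it stands. The module is installed in compiled form; this text tells all that it offers.
- The arm moves only by the shell command python3 -m pendant 'ROWS' [FORCE]. ROWS is JSON, a list that holds one entry, the list of rows, each a list of 7 numbers: the shift along the tool's x, y, z in m, then the turn, a rotation vector about the tool's x, y, z in degrees, then the gripper command: -1 is shut, 1 is fully open, values between are in proportion. A call has 1 to 5 rows; each row is the pose to reach, as a shift and turn from the pose commanded when the call began, along the tool's axes at that moment; what a row does not reach only later rows make up. A row lasts 1/10 s, in which the tool goes at most 50 mm and 8.59 degrees, less where a joint would pass 70% of its speed; a pose out of reach is approached as far as the arm can. A call with a gripper value outside its range is refused whole. The fingers move at their own pace and stop on an object; FORCE is the grip in N (left out, the last holds). Time passes only in rows, so rows that repeat a pose let the fingers close. It gives the time, the measured TCP pose, the force, the opening and the grip force at its end, in the units of the state.
- r.get_state(): the state, without advancing time (a new reading comes with each control period).
- r.capture(name): name is "scene" or "top"; returns the picture (384x512x3 uint8, red, green, blue); there is no depth.
- r.camera_params(name): a dict with "fx", "fy", "cx", "cy" (pixels), "dist_coeffs" ([k1, k2, p1, p2, k3] as OpenCV has them; the pictures are not rectified), "R" (3x3) and "t" (3): a world point X has camera coordinates R X + t. Camera axes: x right, y down, z forward; pixel columns grow to the right and rows downward; lengths in m; the calibration is good to about 2 mm. A picture is of the moment at which its call begins. camera_params takes no time and is no camera call.
- r.close_job(): hands the job in; it is judged then, once.
The state is a dict: "time_s": time; "joints": joint angles; "qd": joint speeds; "joint_torque": joint torques, N m; "tcp_pos": TCP position; "eef_rot": TCP orientation; "contact_force": force on the tool from outside, world axes, zero at the start; "moment": the same for the moment, N m; "gripper_width": finger opening in m; "gripper_force": force on a finger pad.
Only numpy, scipy, OpenCV 4.12 (cv2) and the standard library are available. Lean on these libraries where they do the work, as an engineer would, in place of code of your own. Each camera call takes 0.05 s, during which the arm holds its last target. There are 200 camera calls.

## Task

The stall is about to open. First put the dough scraper that lies on the stacking stand into the utensil tray, then take the small chalkboard from its easel and stand it freely upright on a long thin edge on the serving plank. After that stack all the filling tubs squarely on the stand in any order, each with its notch fully home over the key below so that it sits flat, and last close the stack with the keyed cover, fully home in the same way; leave the bottle, jar, cup, carton and shaker where they are.

Things in the scene. Friction and masses are not known exactly. Their poses are not given: they have to be found in the camera images.
- stand: fixed flat aluminium stacking stand, 126 (x) x 76 x 12 mm; origin: centre of its underside, on the table; z up. On top, centred 30 mm from the middle towards +x, a raised key: 20 mm long (x), 16 mm wide, 9 mm high (upper 4 mm only 16 x 12 mm). A seated tub has its middle right above the stand's and its x the same way; its underside is then 12 mm above the table
- tray: fixed open steel utensil tray, outside 130 (x) x 150 (y) x 40 mm high, walls and floor 5 mm; origin at the centre of its underside
- scraper_handle (a point): dough scraper (130 g), at the start flat on the stand beside the key: black bar handle 76 mm long (y), 20 mm wide (x), 22 mm high, and a steel blade 4 mm thick, 72 mm wide, reaching 66 mm from this point along +x, flush with the handle's underside. Point: centre of the handle, 11 mm above its underside; z up
- cover_handle (a point): keyed cover (120 g): white plate 90 (x) x 56 (y) x 16 mm with a notch in its underside exactly as tub0's and no key; on top, in the middle, a black bar handle 44 mm long (x), 18 mm wide (y), 22 mm high. It starts on the table. Point: centre of the handle, 27 mm above the plate's underside; z up
- plank: fixed wooden serving plank, 90 (x) x 140 (y) x 10 mm; origin at the centre of its underside, on the table
- easel: fixed dark wood easel, 100 mm wide (y), holding the chalkboard at the start; origin on the table under it, x towards its low side, away from the robot. Its bed, 10 mm thick, slopes 52 degrees from level, rises towards -x and backs only the lower 40 mm of the board; a 25 mm lip square to the bed stops the board's lower edge
- slate_center (a point): small chalkboard: a block 18 mm thick (x), 110 mm long (y), 85 mm high (z), 200 g, black faces in a light wood rim. Point: its centre; z is up once it stands upright. At the start it leans on the easel at 52 degrees from level, upper long edge towards the robot; its upper 45 mm overhang the bed with free space below for a finger
- tub0_center (a point): white lidded tub, 90 (x) x 56 (y) x 36 mm, 120 to 250 g; may be absent. On the lid a key as the stand's, 30 mm from the middle towards +x. In the underside a notch 21 mm wide, 11 mm deep, from x = +17 mm out through the +x end, to go over the key below; seated, each tub adds 36 mm to the stack. Point: centre of the body without key, 18 mm above the underside; z up
- tub1_center (a point): another tub, the same as tub0 in size, key and notch; may be absent. Point: centre of its body without the key, 18 mm above its underside; z up
- tub2_center (a point): another tub, the same as tub0 in size, key and notch; may be absent. Point: centre of its body without the key, 18 mm above its underside; z up
- tub3_center (a point): another tub, the same as tub0 in size, key and notch; may be absent. Point: centre of its body without the key, 18 mm above its underside; z up
- shaker: bystander: steel shaker, 36 mm wide, 62 mm high, standing among the tubs; origin at the centre of its underside
- oil: bystander: green glass oil bottle, 56 mm wide, 190 mm high; origin at the centre of its underside
- jar: bystander: glass jar, 64 mm wide, 90 mm high; origin at the centre of its underside
- cup: bystander: white cup, 72 mm wide, 80 mm high; origin at the centre of its underside
- butter: bystander: cardboard carton 100 x 65 x 40 mm; origin at the centre of its underside
Things that resemble listed ones, but are neither listed nor needed, are in the scene too. Leave any blue, orange or red look-alike of the part that bears cover_handle alone.

How it is judged:
By the outcome, as a careful person would: the job done as asked, in the order asked, and still so for the second after the job is handed in, with the robot touching nothing.
Of tub0, tub1, tub2, tub3 only 3 to 4 are there at a start; the rules pass over those that are not, and their reading is None.
At some moment in a run one of scraper, cover may be knocked a few centimetres aside while the robot is not near it.
It also fails if it takes over 210 s, if anything falls off the work surface, if the arm or the gripper's body presses on something with over 40 N, if the wrist force passes 120 N, or if a joint passes its speed limit or range.

## Working session

There is one attempt and no reset: what is moved stays moved. The work goes in short steps, Python scripts to look and compute and a shell command to move; the robot and the scene stay as the last step left them, time stands still between calls to the robot, and variables do not carry over. Pictures are saved under pics/ and viewed, at most 14 in all, crops included, and the job is handed in when it is done.

```bash
mkdir -p pics; cat > h.py <<'E'
from plant import r
import numpy as np, cv2
from scipy.spatial.transform import Rotation as Ro
def snap(n,f,crop=None,s=1):
    im=r.capture(n)[:,:,::-1]; cv2.imwrite(f'pics/{f}_raw.png',im)
    if crop: x0,y0,x1,y1=crop; im=im[y0:y1,x0:x1]
    if s!=1: im=cv2.resize(im,None,fx=s,fy=s,interpolation=cv2.INTER_CUBIC)
    cv2.imwrite(f'pics/{f}.png',im)
    np.save(f'pics/{f}.npy',r.camera_params(n),allow_pickle=True)
def cam(f): return np.load(f'pics/{f}.npy',allow_pickle=True).item()
def ray(c,uv):
    K=np.array([[c['fx'],0,c['cx']],[0,c['fy'],c['cy']],[0,0,1]])
    p=cv2.undistortPoints(np.array([[uv]],float),K,np.array(c['dist_coeffs']))[0,0]
    R=np.array(c['R']);t=np.array(c['t'])
    return -R.T@t, R.T@np.array([p[0],p[1],1])
def onz(c,uv,z):
    o,d=ray(c,uv); return o+d*(z-o[2])/d[2]
def tri(*obs):
    A=np.zeros((3,3));b=np.zeros(3)
    for c,uv in obs:
        o,d=ray(c,uv);d=d/np.linalg.norm(d);P=np.eye(3)-np.outer(d,d);A+=P;b+=P@o
    x=np.linalg.solve(A,b)
    res=[np.linalg.norm((np.eye(3)-np.outer(d/np.linalg.norm(d),d/np.linalg.norm(d)))@(x-o)) for o,d in (ray(*q) for q in obs)]
    return x,max(res)
def proj(c,X):
    K=np.array([[c['fx'],0,c['cx']],[0,c['fy'],c['cy']],[0,0,1]])
    return cv2.projectPoints(np.array(X,float).reshape(-1,3),cv2.Rodrigues(np.array(c['R']))[0],np.array(c['t'],float),K,np.array(c['dist_coeffs'],float))[0][:,0]
def togo(pos,rpy):
    """shift & rotvec in tool frame from present pose"""
    s=r.get_state(); R0=Ro.from_euler('xyz',s['eef_rot'],degrees=True)
    d=R0.inv().apply(np.array(pos)-s['tcp_pos']); R1=Ro.from_euler('xyz',rpy,degrees=True)
    return np.round(d,4),np.round((R0.inv()*R1).as_rotvec(degrees=True),2)
E
python3 - <<'E'
from h import *
snap('scene','s0',s=1.55); snap('top','t0',s=1.55)
for f in('s0','t0'):
    c=cam(f); o,_=ray(c,(256,192)); print(f,o.round(3),np.round(c['R'],3).tolist(),c['fx'],c['cx'],c['cy'])
s=r.get_state();print(s)
E
```

```text
s0 [ 1.459 -0.113  0.945] [[0.021, 1.0, 0.012], [0.675, -0.005, -0.738], [-0.738, 0.024, -0.675]] 491.3299275490087 244.48526222287296 190.96593027039683
t0 [ 0.285 -0.069  1.149] [[-0.019, -1.0, 0.008], [-0.98, 0.017, -0.198], [0.197, -0.011, -0.98]] 395.2735975452573 254.8952049691463 199.12083541543194
{'time_s': 0.1, 'joints': array([ 8.70949645e+01,  2.05880525e+01,  6.39832157e-01, -1.63849809e-02,
       -7.01349707e+01, -1.65066788e+01]), 'qd': array([ 0.09575925, -0.12488712,  0.07313139, -0.01847313,  0.0063424 ,
        0.0202856 ]), 'joint_torque': array([-3.12265642e-03, -5.84164524e+01,  2.93751258e+01,  7.01561540e+00,
        1.01172575e-02, -5.90204877e-05]), 'tcp_pos': array([0.22429155, 0.63647678, 0.40381843]), 'eef_rot': array([ 1.79915861e+02, -8.86989418e-03, -1.94172866e+01]), 'contact_force': array([-0.26481102,  0.33019652, -0.30816183]), 'moment': array([ 0.0124831 , -0.00786717,  0.01397707]), 'gripper_force': 0.0, 'gripper_width': 0.08769079128239078}
```

View pics/s0.png

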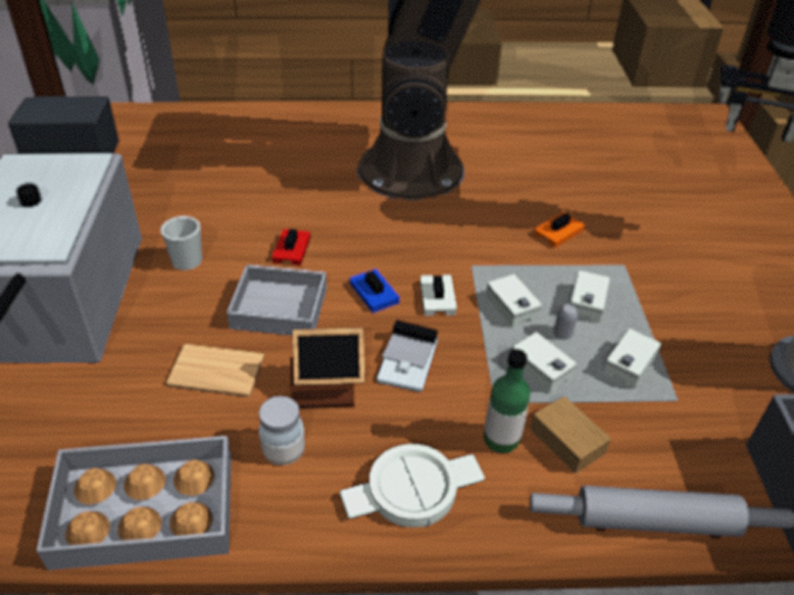

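View pics/t0.png

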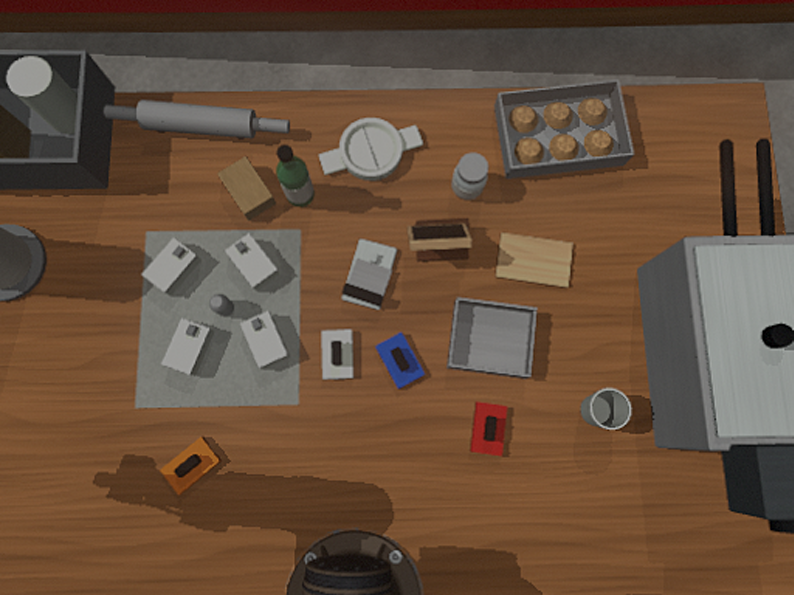

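```bash
cat >> h.py <<'E'
def crop(f,x0,y0,x1,y1,s,out,g=20):
    im=cv2.imread(f'pics/{f}_raw.png')[y0:y1,x0:x1]; im=cv2.resize(im,None,fx=s,fy=s,interpolation=cv2.INTER_CUBIC)
    for x in range((x0//g+1)*g,x1,g):
        cv2.line(im,(int((x-x0)*s),0),(int((x-x0)*s),6),(0,255,255),1); cv2.putText(im,str(x),(int((x-x0)*s)+2,14),0,.4,(0,255,255),1)
    for y in range((y0//g+1)*g,y1,g):
        cv2.line(im,(0,int((y-y0)*s)),(6,int((y-y0)*s)),(0,255,255),1); cv2.putText(im,str(y),(8,int((y-y0)*s)+4),0,.4,(0,255,255),1)
    cv2.imwrite(f'pics/{out}.png',im)
E
python3 - <<'E'
from h import *
crop('t0',85,145,385,260,2.66,'a')
crop('s0',100,165,440,265,2.35,'b')
a=cv2.imread('pics/a.png');b=cv2.imread('pics/b.png')
w=max(a.shape[1],b.shape[1]);P=lambda i:cv2.copyMakeBorder(i,0,0,0,w-i.shape[1],cv2.BORDER_CONSTANT)
cv2.imwrite('pics/ab.png',np.vstack([P(a),P(b)]));print(w,a.shape,b.shape)
for f in('t0','s0'):
    im=cv2.imread(f'pics/{f}_raw.png');hsv=cv2.cvtColor(im,cv2.COLOR_BGR2HSV)
    for th in ((150,)if f=='t0' else (170,)):
        m=((hsv[...,2]>th)&(hsv[...,1]<50)).astype(np.uint8)
        n,l,st,ce=cv2.connectedComponentsWithStats(m)
        for i in range(1,n):
            if 80<st[i,4]<1500: print(f,th,st[i],ce[i].round(1))
E
```

```text
799 (306, 798, 3) (235, 799, 3)
t0 150 [  5  37  28  25 556] [18.3 49. ]
t0 150 [206  76  53  37 748] [236.9  95.6]
t0 150 [258  81  14  14 115] [265.1  87.6]
t0 150 [225  83  18  26 270] [232.8  97.2]
t0 150 [146 151  32  33 463] [162.2 168.5]
t0 150 [ 92 154  34  34 474] [107.2 171.5]
t0 150 [229 155  26  18 237] [241.6 162.5]
t0 150 [156 201  28  36 506] [169.9 219.8]
t0 150 [104 206  31  35 531] [118.4 224.3]
t0 150 [208 213  19  31 321] [215.2 228.1]
s0 170 [369 174  25  26 428] [381.5 185.4]
s0 170 [274 177  20  23 226] [285.5 191.9]
s0 170 [315 176  35  27 456] [331.5 188.4]
s0 170 [154 182  42  23 708] [174.9 193. ]
s0 170 [393 212  33  30 524] [409.7 225.5]
s0 170 [332 215  40  30 539] [351.4 228.5]
s0 170 [244 217  37  34 749] [262.1 233.9]
s0 170 [168 257  24  18 342] [179.6 265.4]
s0 170 [220 313  22  21 288] [229.7 323. ]
s0 170 [ 92 316  28  15 180] [105.7 323.5]
s0 170 [ 63 319  24  14 145] [ 74.5 326.2]
s0 170 [390 320  28   9 140] [403.4 323.8]
```

View pics/ab.png

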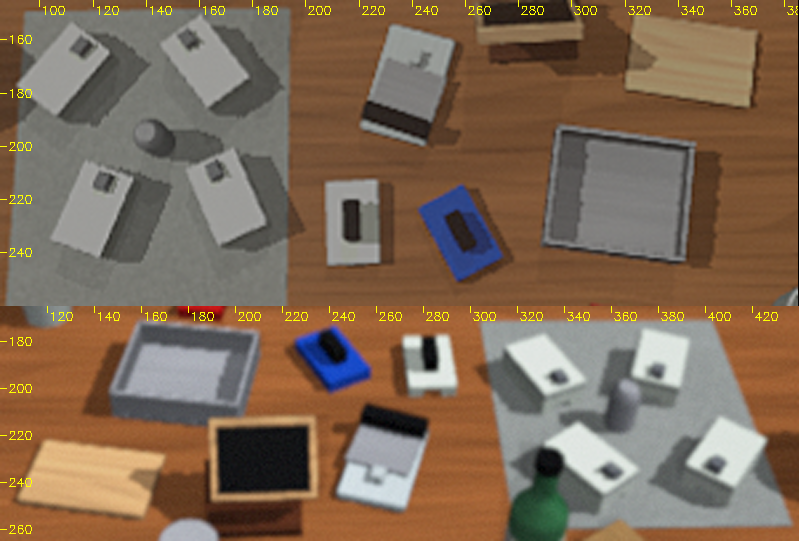

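```bash
cat > fit.py <<'E'
from h import *
from scipy.optimize import minimize
def rect(x,y,z,yaw,lx,ly,ox=0,oy=0):
    c,s=np.cos(yaw),np.sin(yaw); P=np.array([[1,1],[1,-1],[-1,-1],[-1,1]])*[lx/2,ly/2]+[ox,oy]
    return np.c_[x+c*P[:,0]-s*P[:,1],y+s*P[:,0]+c*P[:,1],np.full(4,z)]
def render(c,P,shape=(384,512),w=None,ss=8):
    x0,y0,x1,y1=w; q=(proj(c,P)-[x0,y0]+.5)*ss-.5
    m=np.zeros(((y1-y0)*ss,(x1-x0)*ss),np.uint8); cv2.fillConvexPoly(m,np.round(q*16).astype(np.int32),255,shift=4)
    return cv2.resize(m,(x1-x0,y1-y0),interpolation=cv2.INTER_AREA)/255.
def blob(f,uv,lo,hi,sat=60,hull=True):
    im=cv2.imread(f'pics/{f}_raw.png');hsv=cv2.cvtColor(im,cv2.COLOR_BGR2HSV)
    m=((hsv[...,2]>=lo)&(hsv[...,2]<=hi)&(hsv[...,1]<sat)).astype(np.uint8)
    n,l=cv2.connectedComponents(m,connectivity=4); k=l[int(uv[1]),int(uv[0])]
    if k==0:
        ys,xs=np.nonzero(m); j=np.argmin((xs-uv[0])**2+(ys-uv[1])**2);k=l[ys[j],xs[j]]
    m=(l==k).astype(np.uint8)
    if hull:
        h=cv2.convexHull(cv2.findNonZero(m)); cv2.fillConvexPoly(m,h,1)
    return m.astype(float)
def fit(obs,lx,ly,p0,fixz=None):
    W=[]
    for c,m in obs:
        ys,xs=np.nonzero(m); W.append((xs.min()-8,ys.min()-8,xs.max()+9,ys.max()+9))
    def cost(p):
        z=p[2] if fixz is None else fixz
        return sum(np.abs(render(c,rect(p[0],p[1],z,p[3],lx,ly),w=w)-m[w[1]:w[3],w[0]:w[2]]).sum()/m.sum() for (c,m),w in zip(obs,W))
    best=None
    for dy in (-.15,0,.15):
        s=np.array(p0,float)+[0,0,0,dy]
        sim=np.vstack([s]+[s+d for d in np.diag([.006,.006,.006,.15])])
        o=minimize(cost,s,method='Nelder-Mead',options=dict(initial_simplex=sim,xatol=1e-5,fatol=1e-4,maxiter=400))
        if best is None or o.fun<best.fun: best=o
    return best.x,best.fun
E
python3 - <<'E'
from fit import *
ct,cs=cam('t0'),cam('s0')
T={'A':((110,175),(409,228),(116,162),(399,232)),'B':((164,172),(348,228),(156,159),(359,235)),'C':((172,222),(330,188),(166,209),(338,196)),'D':((116,227),(381,185),(123,213),(378,190))}
for k,(a,b,ka,kb) in T.items():
  pk,_=tri((ct,ka),(cs,kb)); p,_=tri((ct,a),(cs,b))
  for ta,tb in((150,170),(130,185)):
    ma,mb=blob('t0',a,ta,255),blob('s0',b,tb,255)
    yaw=np.arctan2(pk[1]-p[1],pk[0]-p[0])
    for fz in(None,.036): 
        q,e=fit([(ct,ma),(cs,mb)],.09,.056,[p[0],p[1],.037,yaw],fz); print(k,ta,ma.sum(),mb.sum(),q[:3].round(4),np.degrees(q[3]).round(1),round(e,3))
# cover, scraper handle
ma,mb=blob('t0',(212,240),90,255,45),blob('s0',(285,192),150,255)
p,_=tri((ct,(216,222)),(cs,(283,190)))
q,e=fit([(ct,ma),(cs,mb)],.09,.056,[p[0],p[1],.016,0]);print('cover',ma.sum(),mb.sum(),q[:3].round(4),np.degrees(q[3]).round(1),round(e,3))
ma,mb=blob('t0',(232,190),0,60,255),blob('s0',(267,178),0,50,255)
p,_=tri((ct,(233,190)),(cs,(268,213)))
print('h tri',p)
mb=blob('s0',(268,213),0,60,255)
q,e=fit([(ct,ma),(cs,mb)],.02,.076,[p[0],p[1],.034,0]);print('handle',ma.sum(),mb.sum(),q[:3].round(4),np.degrees(q[3]).round(1),round(e,3))
im=cv2.imread('pics/s0_raw.png')
a=cv2.resize(im[172:207,265:300],None,fx=11,fy=11,interpolation=cv2.INTER_CUBIC)
b=cv2.resize(im[205:260,240:295],None,fx=7,fy=7,interpolation=cv2.INTER_CUBIC)
cv2.imwrite('pics/cs.png',np.hstack([a,b]))
E
```

```text
A 150 580.0 624.0 [0.6023 0.3402 0.0355] -38.1 0.168
A 150 580.0 624.0 [0.6022 0.3401 0.0396] -38.1 0.169
A 130 630.0 586.0 [0.6023 0.3405 0.0362] -37.6 0.145
A 130 630.0 586.0 [0.6022 0.3405 0.037 ] -37.5 0.145
B 150 572.0 639.0 [0.6086 0.1879 0.0364] 36.6 0.169
B 150 572.0 639.0 [0.6085 0.1879 0.0269] 36.4 0.169
B 130 610.0 597.0 [0.6092 0.1885 0.036 ] 36.5 0.121
B 130 610.0 597.0 [0.609  0.1886 0.0371] 36.2 0.121
C 150 626.0 530.0 [0.4576 0.1608 0.0369] 24.3 0.203
C 150 626.0 530.0 [0.4581 0.1611 0.0359] 24.1 0.203
C 130 665.0 488.0 [0.4587 0.161  0.037 ] 24.2 0.156
C 130 665.0 488.0 [0.4587 0.1613 0.0362] 24.1 0.158
D 150 640.0 508.0 [0.4479 0.3015 0.0376] -21.2 0.196
D 150 640.0 508.0 [0.4482 0.3019 0.0385] -21.0 0.196
D 130 692.0 471.0 [0.4482 0.3017 0.0369] -21.2 0.171
D 130 692.0 471.0 [0.4479 0.3021 0.0368] -21.2 0.172
cover 661.0 488.0 [0.4307 0.0279 0.0153] 2.3 0.203
h tri [ 0.53996017 -0.01936348  0.02468145]
handle 197.0 254.0 [ 0.5408 -0.0215  0.0242] -20.6 0.506
```

View pics/cs.png

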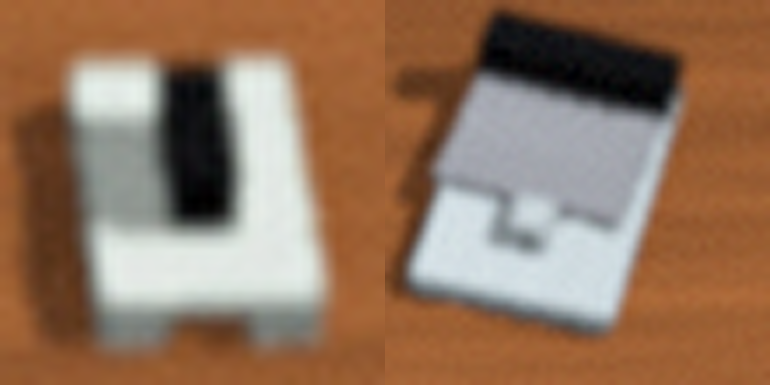

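```bash
cat >> fit.py <<'E'
def renderbox(c,x,y,z0,h,yaw,lx,ly,w,ss=8):
    P=np.vstack([rect(x,y,z0,yaw,lx,ly),rect(x,y,z0+h,yaw,lx,ly)]); x0,y0,x1,y1=w
    q=np.round(((proj(c,P)-[x0,y0]+.5)*ss-.5)*16).astype(np.int32)
    m=np.zeros(((y1-y0)*ss,(x1-x0)*ss),np.uint8); cv2.fillConvexPoly(m,cv2.convexHull(q),255,shift=4)
    return cv2.resize(m,(x1-x0,y1-y0),interpolation=cv2.INTER_AREA)/255.
def fitbox(obs,lx,ly,h,p0,fz=None):
    W=[]
    for c,m in obs:
        ys,xs=np.nonzero(m); W.append((xs.min()-8,ys.min()-8,xs.max()+9,ys.max()+9))
    cost=lambda p:sum(np.abs(renderbox(c,p[0],p[1],p[2] if fz is None else fz,h,p[3],lx,ly,w)-m[w[1]:w[3],w[0]:w[2]]).sum()/m.sum() for (c,m),w in zip(obs,W))
    best=None
    for dy in (-.15,0,.15):
        s=np.array(p0,float)+[0,0,0,dy]
        sim=np.vstack([s]+[s+d for d in np.diag([.006,.006,.006,.15])])
        o=minimize(cost,s,method='Nelder-Mead',options=dict(initial_simplex=sim,xatol=1e-5,fatol=1e-4,maxiter=400))
        if best is None or o.fun<best.fun: best=o
    return best.x,best.fun
E
python3 - <<'E'
from fit import *
ct,cs=cam('t0'),cam('s0')
for lim in (45,60,75):
    ma,mb=blob('t0',(232,190),0,lim,256,0),blob('s0',(268,213),0,lim,256,0)
    for m in(ma,mb): ys,xs=np.nonzero(m);print(lim,m.sum(),xs.min(),xs.max(),ys.min(),ys.max())
    for fz in(None,.012):
        q,e=fitbox([(ct,ma),(cs,mb)],.02,.076,.022,[.54,-.0195,.012,-.2],fz);print('handle',q[:3].round(4),np.degrees(q[3]).round(1),round(e,3))
g=cv2.imread('pics/t0_raw.png').max(2);print(g[180:202,216:252:2])
# tray rim corners (top view, z=.04), plank (z=.01), slate top edge
f=lambda u,v:(85+u/2.66,145+v/2.66); g2=lambda u,v:(100+u/2.35,165+(v-306)/2.35)
for n,ps,qs in (('tray',[(560,126),(695,143),(684,262),(543,243)],[(139,322),(259,333),(238,395),(111,388)]),('plank',[(632,14),(758,31),(747,106),(625,90)],[(164,455),(143,517),(18,484),(44,440)])):
    z=.04 if n=='tray' else .01
    A=np.array([onz(ct,f(*p),z) for p in ps]);print(n,A[:,:2].round(3).tolist(),A.mean(0).round(3))
    B=np.array([onz(cs,g2(*p),z) for p in qs]);print(n,B[:,:2].round(3).tolist(),B.mean(0).round(3))
# slate front face corners in scene & upper edge in top
for q in [(208,417),(316,416),(318,498),(210,501)]: print('slate s',np.round(g2(*q),1), onz(cs,g2(*q),.08).round(3),onz(cs,g2(*q),.03).round(3))
for p in [(478,26),(582,25),(480,44),(580,38)]: print('slate t',np.round(f(*p),1),onz(ct,f(*p),.09).round(3))
E
```

```text
45 154.0 222 246 183 196
45 209.0 254 280 207 220
handle [ 0.5413 -0.0209  0.0082] -22.8 1.009
handle [ 0.5408 -0.0209  0.0243] -22.7 1.02
60 180.0 221 246 183 197
60 229.0 253 281 207 220
handle [ 0.5411 -0.0216  0.0089] -20.4 0.672
handle [ 0.5407 -0.0221  0.0315] -20.7 0.68
75 192.0 221 247 183 197
75 249.0 253 281 207 220
handle [ 0.5409 -0.0224  0.0108] -20.7 0.495
handle [ 0.5408 -0.0221  0.0248] -20.7 0.496
[[112 112 116 117 132 124 124 125 126 128 127 127 126 126 126 126 124 118]
 [119 118 117 119 135 126 127 125 125 126 128 126 128 127 127 127 127 102]
 [125 124 123 114 117 128 128 126 126 126 128 127 128 129 128 128 130  90]
 [122 122 124  80  33 106 118 130 127 127 126 126 127 127 128 129 133  87]
 [117 118 120  58  39  35  73 114 127 128 127 127 125 126 127 130 129  74]
 [116 112 121  40  45  42  33  36 107 119 131 127 127 125 128 127 115  72]
 [114 112 116  36  44  46  44  39  38  71 114 129 126 127 127 128 100  81]
 [114 115 101  37  45  45  43  44  38  35  38 105 121 129 125 127  96  84]
 [115 116  93  35  42  45  43  46  45  43  40  37  78 117 128 129  89  86]
 [114 1
[... 1106 characters left out ...]
.516, -0.196], [0.503, -0.341]] [ 0.454 -0.259  0.04 ]
plank [[0.661, -0.29], [0.639, -0.431], [0.552, -0.412], [0.573, -0.277]] [ 0.606 -0.352  0.01 ]
plank [[0.58, -0.277], [0.669, -0.291], [0.622, -0.431], [0.556, -0.414]] [ 0.607 -0.353  0.01 ]
slate s [188.5 212.2] [ 0.591 -0.223  0.08 ] [ 0.541 -0.229  0.03 ]
slate s [234.5 211.8] [ 0.59  -0.109  0.08 ] [ 0.54  -0.108  0.03 ]
slate s [235.3 246.7] [ 0.705 -0.107  0.08 ] [ 0.661 -0.107  0.03 ]
slate s [189.4 248. ] [ 0.708 -0.214  0.08 ] [ 0.665 -0.22   0.03 ]
slate t [264.7 154.8] [ 0.625 -0.112  0.09 ]
slate t [303.8 154.4] [ 0.624 -0.221  0.09 ]
slate t [265.5 161.5] [ 0.605 -0.113  0.09 ]
slate t [303.  159.3] [ 0.61  -0.218  0.09 ]
```

```bash
python3 -m pendant '[[[0.03,0.03,0,0,0,0,1],[0.07,0.07,0,0,0,0,1],[0.11,0.11,0,0,0,0,1],[0.14,0.14,0,0,0,0,1],[0.17,0.17,0,0,0,0,1]]]'; python3 -m pendant '[[[0.03,0.03,0,0,0,0,1],[0.06,0.06,0,0,0,0,1],[0.1,0.1,0,0,0,0,1],[0.14,0.14,0,0,0,0,1],[0.17,0.17,0,0,0,0,1]]]'; python3 -m pendant '[[[0.03,0.03,0,0,0,0,1],[0.07,0.07,0,0,0,0,1],[0.11,0.11,0,0,0,0,1],[0.14,0.14,0,0,0,0,1],[0.175,0.175,0,0,0,0,1]]]'; python3 -m pendant '[[[0,0,0,0,0,8,1],[0,0,0,0,0,16,1],[0,0,0,0,0,24,1],[0,0,0,0,0,32,1],[0,0,0,0,0,40,1]]]'; python3 -c "
from h import *
print(togo([.541,-.0215,.25],[180,0,-110.6]))
print(r.get_state()['joints'].round(1))"
```

```text
time_s: 0.6
tcp_pos: [0.3286, 0.4177, 0.4044]
eef_rot: [180.0, 0.0, -19.4]
contact_force: [0.2, 0.6, 0.0]
gripper_width: 0.0875
gripper_force: 0.0
time_s: 1.1
tcp_pos: [0.4298, 0.206, 0.4047]
eef_rot: [-180.0, -0.0, -19.4]
contact_force: [2.1, 0.5, 0.7]
gripper_width: 0.0874
gripper_force: 0.0
time_s: 1.6
tcp_pos: [0.5347, -0.0127, 0.4046]
eef_rot: [-180.0, 0.0, -19.4]
contact_force: [1.4, 1.9, -0.0]
gripper_width: 0.0876
gripper_force: 0.0
time_s: 2.1
tcp_pos: [0.5342, -0.0109, 0.4043]
eef_rot: [180.0, 0.0, -59.8]
contact_force: [-0.6, 0.4, 0.7]
gripper_width: 0.0875
gripper_force: 0.0
(array([ 0.0126, -0.0007,  0.1543]), array([ 5.000e-02, -0.000e+00,  5.083e+01]))
[ 19.9   7.3 -17.1  -0.  -65.7  10.4]
```

```bash
python3 -m pendant '[[[0.0126,-0.0007,0,0,0,8,0.1],[0.0126,-0.0007,0,0,0,16,0.1],[0.0126,-0.0007,0,0,0,24,0.1],[0.0126,-0.0007,0,0,0,32,0.1],[0.0126,-0.0007,0,0,0,40,0.1]]]' 40; python3 -m pendant '[[[0,0,0.03,0,0,5,0.1],[0,0,0.06,0,0,10.8,0.1],[0,0,0.09,0,0,10.8,0.1],[0,0,0.1,0,0,10.8,0.1],[0,0,0.1,0,0,10.8,0.1]]]'; python3 - <<'E'
from h import *
print(togo([.541,-.0215,.198],[180,0,-110.6]))
snap('top','t1');snap('scene','s1')
crop('t1',190,130,310,230,3.3,'a');crop('s1',215,150,335,250,3.3,'b')
cv2.imwrite('pics/p1.png',np.hstack([cv2.imread('pics/a.png'),cv2.imread('pics/b.png')]))
E
```

```text
time_s: 2.6
tcp_pos: [0.5412, -0.0212, 0.4043]
eef_rot: [180.0, -0.0, -99.7]
contact_force: [-0.3, -0.1, -1.1]
gripper_width: 0.0533
gripper_force: 0.0
time_s: 3.1
tcp_pos: [0.541, -0.0213, 0.3034]
eef_rot: [179.8, -0.1, -110.2]
contact_force: [-0.6, -0.3, -0.9]
gripper_width: 0.048
gripper_force: 0.0
(array([-1.000e-04, -4.000e-04,  1.054e-01]), array([ 0.15, -0.12,  0.41]))
```

View pics/p1.png

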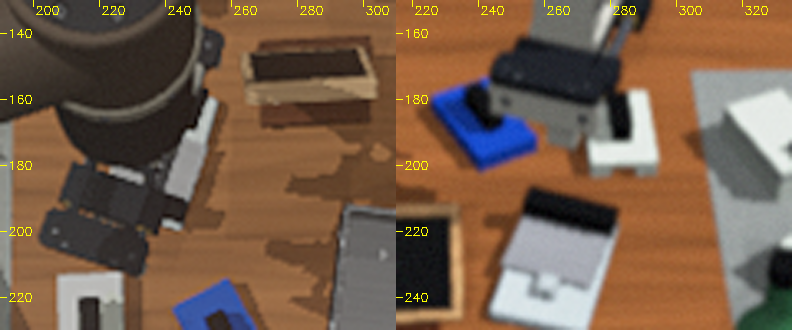

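```bash
python3 -m pendant '[[[0,0,0.04,0,0,0.4,0.1],[0,0,0.07,0,0,0.4,0.1],[0,0,0.09,0,0,0.4,0.1],[0,0,0.1,0,0,0.4,0.1],[0,0,0.105,0,0,0.4,0.1]]]'; python3 -m pendant '[[[0,0,0,0,0,0,-1],[0,0,0,0,0,0,-1],[0,0,0,0,0,0,-1],[0,0,0,0,0,0,-1],[0,0,0,0,0,0,-1]]]' 35;  python3 -m pendant '[[[0,0,-0.01,0,0,0,-1],[0,0,-0.03,0,0,0,-1],[0,0,-0.06,0,0,0,-1],[0,0,-0.1,0,0,0,-1],[0,0,-0.12,0,0,0,-1]]]'; python3 - <<'E'
from h import *
print(togo([.455,-.258,.32],[180,0,-98.6]))
print(r.get_state()['joints'].round(1))
snap('top','t2');snap('scene','s2')
crop('t2',190,130,310,230,3.3,'a');crop('s2',215,150,335,250,3.3,'b')
cv2.imwrite('pics/p2.png',np.hstack([cv2.imread('pics/a.png'),cv2.imread('pics/b.png')]))
E
```

```text
time_s: 3.7
tcp_pos: [0.5419, -0.021, 0.2001]
eef_rot: [-180.0, 0.0, -110.6]
contact_force: [-0.6, -0.2, 0.2]
gripper_width: 0.0478
gripper_force: 0.0
time_s: 4.2
tcp_pos: [0.5414, -0.0211, 0.2004]
eef_rot: [-180.0, 0.0, -110.6]
contact_force: [-1.7, 0.9, 6.1]
gripper_width: 0.0199
gripper_force: 35.0
time_s: 4.7
tcp_pos: [0.5419, -0.0212, 0.3235]
eef_rot: [-179.8, 0.1, -110.6]
contact_force: [0.2, 0.4, -1.1]
gripper_width: 0.0201
gripper_force: 35.0
(array([ 0.2522, -0.0019,  0.003 ]), array([ -0.22,   0.08, -11.98]))
[ 18.5  12.  -22.7   0.1 -55.1 -39.1]
```

View pics/p2.png

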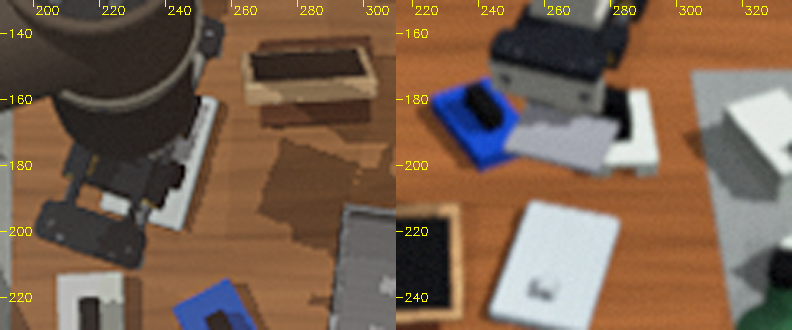

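```bash
python3 -m pendant '[[[0.03,0.001,0,0,0,-3,-1],[0.08,0.003,0,0,0,-6,-1],[0.125,0.006,0,0,0,-9,-1],[0.17,0.009,0,0,0,-12.4,-1],[0.21,0.0121,0,0,0,-12.4,-1]]]'; python3 -m pendant '[[[0.03,0,0,0,0,0,-1],[0.047,0.01,0,0,0,0,-1],[0.047,0.01,0,0,0,0,-1]]]'; python3 - <<'E'
from h import *
print(togo([.440,-.258,.1945],[180,0,-98.2]))
E
```

```text
time_s: 5.3
tcp_pos: [0.4545, -0.215, 0.3193]
eef_rot: [179.9, 0.0, -98.1]
contact_force: [0.5, -1.1, -1.8]
gripper_width: 0.0194
gripper_force: 35.0
time_s: 5.6
tcp_pos: [0.4377, -0.2601, 0.3189]
eef_rot: [179.9, 0.0, -98.4]
contact_force: [0.4, -0.4, -0.7]
gripper_width: 0.0197
gripper_force: 35.0
(array([-0.0024, -0.0022,  0.1244]), array([ 0.12,  0.02, -0.19]))
```

```bash
python3 -m pendant '[[[-0.002,-0.002,0.04,0,0,0,-1],[-0.002,-0.002,0.08,0,0,0,-1],[-0.002,-0.002,0.105,0,0,0,-1],[-0.002,-0.002,0.119,0,0,0,-1],[-0.002,-0.002,0.1245,0,0,0,-1]]]'; python3 -m pendant '[[[0,0,0,0,0,0,-1],[0,0,0,0,0,0,-0.1],[0,0,0,0,0,0,-0.1],[0,0,0,0,0,0,-0.1],[0,0,0,0,0,0,-0.1]]]'; python3 -m pendant '[[[0,0,-0.02,0,0,0,-0.1],[0,0,-0.05,0,0,0,-0.1],[0,0,-0.09,0,0,0,-0.1],[0,0,-0.13,0,0,0,-0.1],[0,0,-0.15,0,0,0,-0.1]]]'; python3 - <<'E'
from h import *
snap('top','t3');snap('scene','s3')
crop('t3',230,130,390,270,2.5,'a');crop('s3',90,140,250,280,2.5,'b')
cv2.imwrite('pics/p3.png',np.hstack([cv2.imread('pics/a.png'),cv2.imread('pics/b.png')]))
E
```

```text
time_s: 6.1
tcp_pos: [0.4411, -0.2563, 0.1933]
eef_rot: [179.8, 0.0, -98.2]
contact_force: [-7.2, 6.9, 34.6]
gripper_width: 0.0193
gripper_force: 35.1
time_s: 6.6
tcp_pos: [0.4419, -0.2569, 0.1956]
eef_rot: [-179.9, -0.0, -98.2]
contact_force: [0.4, -0.4, -0.9]
gripper_width: 0.0389
gripper_force: 0.0
time_s: 7.1
tcp_pos: [0.4422, -0.2571, 0.3491]
eef_rot: [-179.7, -0.0, -98.2]
contact_force: [0.7, -0.3, -0.4]
gripper_width: 0.0397
gripper_force: 0.0
```

View pics/p3.png

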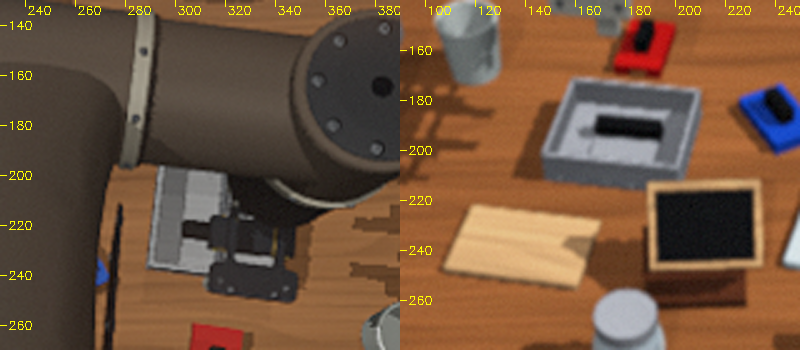

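```bash
python3 - <<'E'
from h import *
crop('t0',258,130,312,180,7.3,'a',5);crop('s0',183,202,240,252,7.0,'b',5)
a=cv2.imread('pics/a.png');b=cv2.imread('pics/b.png');h=min(a.shape[0],b.shape[0])
cv2.imwrite('pics/p4.png',np.hstack([a[:h],b[:h]]))
E
```

```text
(no output)
```

View pics/p4.png

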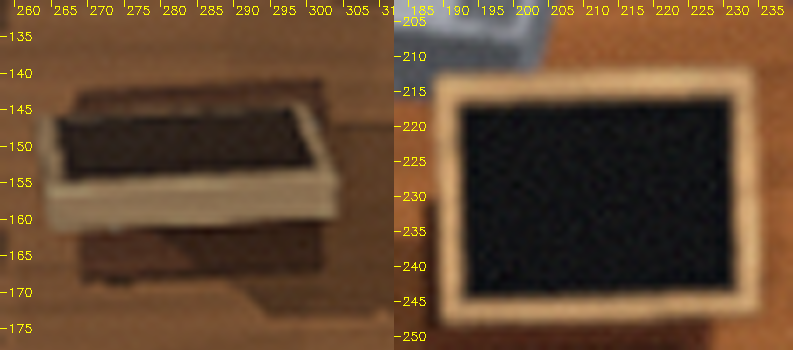

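```bash
python3 - <<'E'
from h import *
from scipy.optimize import least_squares
ct,cs=cam('t0'),cam('s0')
A=lambda u,v:((u+.5)/7.3-.5+258,(v+.5)/7.3-.5+130)
B=lambda u,v:((u-394+.5)/7-.5+183,(v+.5)/7-.5+202)
X,Y,Z=.009,.055,.0425
obs=[(ct,A(52,231),(-X,Y,Z)),(ct,A(336,217),(-X,-Y,Z)),(ct,A(49,188),(X,Y,Z)),(ct,A(336,182),(X,-Y,Z)),(ct,A(42,118),(X,Y,-Z)),(ct,A(305,104),(X,-Y,-Z)),
(cs,B(437,76),(X,-Y,Z)),(cs,B(752,71),(X,Y,Z)),(cs,B(442,322),(X,-Y,-Z)),(cs,B(757,311),(X,Y,-Z))]
def R(yaw,t): # lean: z axis tilts to -x
    return Ro.from_euler('z',yaw)*Ro.from_euler('y',-(np.pi/2-t))
def f(p,full=False,t=None):
    t=p[4] if t is None else t
    return np.concatenate([proj(c,R(p[3],t).apply(q)+p[:3])[0]-uv for c,uv,q in obs])
for t in(None,np.radians(52)):
    o=least_squares(f,[.63,-.165,.08,0,.9],kwargs=dict(t=t)); p=o.x
    print(p[:3].round(4),np.degrees(p[3:]).round(2)); print(o.fun.round(1).reshape(-1,2).tolist())
c=p[:3]; Rt=R(p[3],np.radians(52)); print('upper edge mid',c+Rt.apply([0,0,Z]))
g=c+Rt.apply([0,0,Z-.016])   # grasp point
# tool: z = -slate z, y=±slate x
for s in(1,-1):
    zz=-Rt.apply([0,0,1]);yy=s*Rt.apply([1,0,0]);xx=np.cross(yy,zz); M=Ro.from_matrix(np.c_[xx,yy,zz])
    e=M.as_euler('xyz',degrees=True)
    for back in(0,.08): print(s,'tcp',(g-zz*(.159+back)).round(4),e.round(1))
    print(togo(g-zz*.239,e))
E
```

```text
[ 0.6374 -0.164   0.0685] [ 1.36 52.51]
[[-0.3, 0.3], [0.4, 0.6], [-0.0, 0.0], [0.6, -0.7], [-0.6, -0.2], [0.7, 0.2], [-0.3, 0.2], [0.4, -0.1], [0.0, -0.2], [0.4, 0.3]]
[ 0.6375 -0.164   0.0685] [ 1.36 51.57]
[[-0.3, 0.3], [0.4, 0.7], [-0.0, 0.1], [0.6, -0.6], [-0.6, -0.4], [0.7, 0.1], [-0.3, 0.2], [0.4, -0.1], [-0.0, -0.1], [0.4, 0.3]]
upper edge mid [ 0.61136167 -0.16465634  0.10203688]
1 tcp [ 0.5233 -0.1667  0.2147] [142.    0.   91.4]
1 tcp [ 0.4741 -0.1679  0.2778] [142.    0.   91.4]
(array([-0.0929, -0.0181,  0.0713]), array([ -4.75, -55.09, 161.81]))
-1 tcp [ 0.5233 -0.1667  0.2147] [-142.     0.   -88.6]
-1 tcp [ 0.4741 -0.1679  0.2778] [-142.     0.   -88.6]
(array([-0.0929, -0.0181,  0.0713]), array([37.52, -3.24, -9.17]))
```

```bash
python3 -m pendant '[[[-0.03,-0.006,0.01,7.5,-0.6,-1.8,0],[-0.06,-0.012,0.03,15,-1.3,-3.7,0],[-0.093,-0.018,0.05,22.5,-2,-5.5,0],[-0.093,-0.018,0.0713,30,-2.6,-7.3,0.02],[-0.093,-0.018,0.0713,37.5,-3.2,-9.2,0.02]]]' ; python3 - <<'E'
from h import *
print(togo([.5233,-.1667,.2147],[-142,0,-88.6]),r.get_state()['joints'].round(1))
E
```

```text
time_s: 7.7
tcp_pos: [0.4716, -0.1716, 0.2726]
eef_rot: [-144.0, 0.6, -88.4]
contact_force: [63.7, 7.2, 34.7]
gripper_width: 0.0446
gripper_force: 0.0
(array([-0.003 , -0.0078,  0.0773]), array([ 1.98,  0.55, -0.21])) [  2.4   5.5 -48.4   5.7  -0.1  -6.7]
```

```bash
python3 -m pendant '[[[0,0,0,-4,0,0,0.02],[0,0,0,-8,0,0,0.02],[0,0,0,-8,0,0,0.02]]]'; python3 - <<'E'
from h import *
from scipy.optimize import least_squares
s=r.get_state();print(s['joints'].round(2),s['tcp_pos'].round(4),s['eef_rot'].round(2),s['contact_force'].round(1))
# full FK model: Rz(j1), shoulder a1,d,h ; fit
D=[([87.095,20.546,.682,0,-70.136,-16.507],[.22429,.63648,.4045],[180,0,-19.42]),
 ([19.9,7.3,-17.1,0,-65.7,10.4],[.5342,-.0109,.4043],[180,0,-59.8]),
 ([18.5,12.,-22.7,.1,-55.1,-39.1],[.5419,-.0212,.3235],[-179.8,.1,-110.6]),
 (s['joints'],s['tcp_pos'],s['eef_rot'])]
E_=lambda a,x:Ro.from_euler(a,x,degrees=True)
def fk(p,q):
    a1,d,h,L1,L2,a3,L3=p
    R1=E_('z',q[0]); P=R1.apply([a1,0,h]); R2=R1*E_('y',q[1]); P=P+R2.apply([0,d*0,L1])
    R3=R1*E_('y',q[1]-q[2])   # forearm frame, x forward
    P=P+R3.apply([L2,d,a3]); R4=R3*E_('x',q[3])*E_('y',-q[4]) ; P=P+R4.apply([L3,0,0])
    R6=R4*E_('x',q[5])*Ro.from_matrix(np.array([[0,0,1],[0,-1,0],[1,0,0]]).T); return P,R6
p0=[.05,-.19,.4,.4,.4,0,.1]
f=lambda p:np.concatenate([(fk(p,q)[0]-x) for q,x,_ in D]+[.01*(np.array(p)-p0)])
o=least_squares(f,p0);print(o.x.round(4),o.fun.round(4))
for q,x,e in D: print(fk(o.x,q)[1].as_euler('xyz',degrees=True).round(1),e)
E
```

```text
time_s: 8.0
tcp_pos: [0.474, -0.1729, 0.2748]
eef_rot: [-151.8, 0.6, -88.7]
contact_force: [0.7, -0.2, 0.9]
gripper_width: 0.0443
gripper_force: 0.0
[  2.26   6.09 -42.02  -0.38 -13.72  -0.74] [ 0.474  -0.1729  0.2748] [-151.83    0.6   -88.67] [ 0.7 -0.2  0.9]
[ 4.000e-04 -1.918e-01  1.983e-01  5.986e-01  4.639e-01  4.000e-04
  1.967e-01] [ 0.0001 -0.0001  0.0003  0.0001  0.0003 -0.0003 -0.0002  0.0005 -0.0002
 -0.     -0.0007  0.0002 -0.0005 -0.     -0.002   0.002   0.0006  0.
  0.001 ]
[-180.     0.   103.6] [180, 0, -19.42]
[1.8e+02 1.0e-01 9.5e+00] [180, 0, -59.8]
[179.9  -0.2  57.5] [-179.8, 0.1, -110.6]
[179.3 -28.2   3.5] [-151.83320477    0.59952233  -88.66819932]
```

```bash
cat > ik.py <<'E'
from h import *
from scipy.optimize import least_squares
E_=lambda a,x:Ro.from_euler(a,x,degrees=True)
p_=[.0004,-.1918,.1983,.5986,.4639,.0004,.1967]
T0=Ro.from_matrix(np.array([[0,0,1],[0,-1,0],[1,0,0]]).T)
LO=np.array([-176,-82,-58.2,-173.8,-174.7,-.15]);LO[5]=-173.6
HI=np.array([176,121.7,71.7,95.5,-.15,173.6])
def fk(q,p=p_):
    a1,d,h,L1,L2,a3,L3=p
    R1=E_('z',q[0]); P=R1.apply([a1,0,h])+ (R1*E_('y',q[1])).apply([0,0,L1])
    R3=R1*E_('y',q[1]-q[2]); P=P+R3.apply([L2,d,a3]); R4=R3*E_('x',q[3])*E_('y',-q[4]); P=P+R4.apply([L3,0,0])
    return P,R4*E_('x',-q[5])*T0*E_('z',SG*90)
SG=1
def ik(pos,rpy,q0=None,wr=.3):
    Rg=E_('xyz',rpy); q0=r.get_state()['joints'] if q0 is None else q0
    def f(q): P,R=fk(q); return np.r_[(P-pos),wr*(Rg.inv()*R).as_rotvec()]
    o=least_squares(f,np.clip(q0,LO+.05,HI-.05),bounds=(LO,HI),x_scale=30); P,R=fk(o.x)
    return o.x.round(1),(np.linalg.norm(P-pos)*1e3).round(2),np.degrees((Rg.inv()*R).magnitude()).round(2)
E
python3 - <<'E'
import ik
from ik import *
s=r.get_state()
for sg in(1,-1):
    ik.SG=sg; print(sg,fk(s['joints'])[1].as_euler('xyz',degrees=True),s['eef_rot'])
    if abs(fk(s['joints'])[1].as_euler('xyz',degrees=True)[2]-s['eef_rot'][2])<10: SGG=sg
ik.SG=SGG
for back in(0,.02,.04,.06,.08): 
    for t in (142,146,150):
        zz=np.array([.616,.015,-.788]);pos=np.array([.5233,-.1667,.2147])-zz*back
        print(back,t,ik.ik(pos,[-t,0,-88.6]))
print('other',ik.ik(np.array([.5233,-.1667,.2147]),[-142,0,-88.6],[0,10,-40,-90,-5,90]),ik.ik(np.array([.5233,-.1667,.2147]),[-142,0,-88.6],[0,10,-40,80,-5,-90]))
E
```

```text
1 [-1.51827495e+02  9.50043007e-02 -8.81056689e+01] [-151.83320477    0.59952233  -88.66819932]
-1 [-1.51827495e+02  9.50043007e-02 -8.81056689e+01] [-151.83320477    0.59952233  -88.66819932]Traceback (most recent call last):
  File "<stdin>", line 11, in <module>
AttributeError: 'function' object has no attribute 'ik'
```

```bash
python3 - <<'E'
from ik import *
for back in(0,.02,.04,.06,.08): 
    for t in (142,145,148,152):
        zz=np.array([.616,.015,-.788]);pos=np.array([.5233,-.1667,.2147])-zz*back
        print(back,t,*ik(pos,[-t,0,-88.6]))
for q0 in ([0,10,-40,-90,-5,90],[0,10,-40,80,-5,-90],[0,10,-40,-170,-5,170]): print('other',ik(np.array([.5233,-.1667,.2147]),[-142,0,-88.6],q0))
E
```

```text
0 142 [   3.2   15.9  -44.8 -172.1   -8.7 -173.6] 0.11 0.07
0 145 [   3.2   15.8  -43.5 -166.7   -4.4 -168.1] 0.0 0.0
0 148 [  3.1  15.7 -42.2 -85.8  -0.9 -87.3] 0.0 0.0
0 152 [  3.1  15.8 -40.5  -7.9  -5.7  -9.3] 0.0 0.0
0.02 142 [   3.3   13.2  -45.3 -170.1   -6.6 -171.6] 0.0 0.0
0.02 145 [   3.2   13.1  -44.1 -154.5   -2.4 -156. ] 0.0 0.0
0.02 148 [  3.2  13.1 -42.8 -24.1  -2.3 -25.6] 0.0 0.0
0.02 152 [  3.1  13.3 -41.   -6.   -7.7  -7.5] 0.0 0.0
0.04 142 [   3.3   10.5  -45.8 -164.6   -4.4 -166.1] 0.0 0.0
0.04 145 [  3.3  10.4 -44.5 -87.6  -1.1 -89.1] 0.0 0.0
0.04 148 [  3.2  10.5 -43.2 -12.8  -4.4 -14.3] 0.0 0.0
0.04 152 [  3.2  10.7 -41.5  -4.9  -9.8  -6.4] 0.0 0.0
0.06 142 [   3.4    7.7  -46.2 -146.8   -2.2 -148.4] 0.0 0.0
0.06 145 [  3.3   7.7 -44.9 -24.8  -2.6 -26.4] 0.0 0.0
0.06 148 [  3.3   7.9 -43.6  -8.7  -6.7 -10.2] 0.0 0.0
0.06 152 [  3.2   8.2 -41.8  -4.1 -12.   -5.7] 0.0 0.0
0.08 142 [  3.5   4.9 -46.4 -61.4  -1.4 -63. ] 0.0 0.0
0.08 145 [  3.4   5.  -45.1 -13.2  -5.  -14.8] 0.0 0.0
0.08 148 [  3.4   5.2 -43.8  -6.6  -9.1  -8.2] 0.0 0.0
0.08 152 [  3.3   5.6 -42.1  -3.6 -14.4  -5.1] 0.0 0.0
other (array([   3.2,   15.9,  -44.8, -172.1,   -8.7, -173.6]), np.float64(0.11), np.float64(0.07))
other (array([   3.2,   15.9,  -44.8, -172.1,   -8.7, -173.6]), np.float64(0.11), np.float64(0.07))
other (array([   5.5,   15.7,  -46.1, -173.8,  -10.4,  173.6]), np.float64(20.53), np.float64(9.42))
```

```bash
python3 - <<'E'
from ik import *
c=np.array([.6375,-.164,.0685]);X,Z=.009,.0425
R=lambda t:Ro.from_euler('z',1.36,degrees=True)*Ro.from_euler('y',-(90-t),degrees=True)
F=c+R(52).apply([X,0,-Z])
for t in(60,61,62):
    Rt=R(t); c2=F+Rt.apply([-X,0,Z])+[0,0,.001]
    zz=-Rt.apply([0,0,1]);yy=-Rt.apply([1,0,0]);M=Ro.from_matrix(np.c_[np.cross(yy,zz),yy,zz]);e=M.as_euler('xyz',degrees=True)
    for back in(0,.07):
        pos=c2+Rt.apply([0,0,Z-.013])-zz*(.159+back); print(t,back,pos.round(4),e.round(2),*ik(pos,e),*togo(pos,e))
    # board corners in the final tool frame (y,z from TCP), initial lean
    pos=c2+Rt.apply([0,0,Z-.013])-zz*.159
    print([(M.inv().apply(c+R(52).apply([sx,0,sz])-pos)*1e3).round(0)[1:].tolist() for sx in(-X,X) for sz in(Z,0)])
E
```

```text
60 0 [ 0.5475 -0.1661  0.2371] [-150.      0.    -88.64] [  3.   15.2 -37.4  -6.4  -7.4  -7.7] 0.0 0.0 [-0.0047 -0.0471  0.068 ] [ 1.83  0.51 -0.32]
60 0.07 [ 0.5125 -0.167   0.2977] [-150.      0.    -88.64] [  3.1   6.9 -37.5  -3.3 -15.6  -4.8] 0.0 0.0 [-0.0053 -0.0448 -0.0019] [ 1.83  0.51 -0.32]
[[21.0, 150.0], [15.0, 192.0], [3.0, 148.0], [-3.0, 190.0]]
61 0 [ 0.5509 -0.1661  0.2392] [-151.      0.    -88.64] [  3.   15.4 -36.4  -4.9  -9.3  -6.3] 0.0 0.0 [-0.0047 -0.0511  0.0678] [ 0.83  0.51 -0.31]
61 0.07 [ 0.517  -0.1669  0.3004] [-151.      0.    -88.64] [  3.1   7.2 -36.4  -2.8 -17.4  -4.3] 0.0 0.0 [-0.0053 -0.0501 -0.0022] [ 0.83  0.51 -0.31]
[[23.0, 151.0], [16.0, 193.0], [5.0, 148.0], [-2.0, 190.0]]
62 0 [ 0.5544 -0.166   0.2413] [-152.      0.    -88.64] [  3.   15.5 -35.5  -3.9 -11.1  -5.3] 0.0 0.0 [-0.0047 -0.0551  0.0676] [-0.17  0.52 -0.31]
62 0.07 [ 0.5215 -0.1668  0.3031] [-152.      0.    -88.64] [  3.1   7.5 -35.3  -2.5 -19.2  -3.8] 0.0 0.0 [-0.0053 -0.0553 -0.0024] [-0.17  0.52 -0.31]
[[24.0, 151.0], [17.0, 193.0], [6.0, 148.0], [-1.0, 190.0]]
```

```bash
python3 -m pendant '[[[-0.005,-0.02,0,1.8,0.5,-0.3,0.5],[-0.005,-0.045,-0.002,1.8,0.5,-0.3,0.5],[-0.005,-0.045,-0.002,1.8,0.5,-0.3,0.5]]]' 15; python3 -m pendant '[[[0,0,0.02,0,0,0,0.5],[0,0,0.04,0,0,0,0.5],[0,0,0.055,0,0,0,0.5],[0,0,0.065,0,0,0,0.5],[0,0,0.07,0,0,0,0.5]]]'; python3 - <<'E'
from ik import *
print(togo([.5475,-.1661,.2371],[-150,0,-88.6]),r.get_state()['joints'].round(1),r.get_state()['contact_force'].round(1))
snap('scene','s5');crop('s5',150,140,310,280,5,'p5')
cv2.imwrite('pics/p5.png',cv2.imread('pics/p5.png')[:600])
E
```

```text
time_s: 8.3
tcp_pos: [0.5141, -0.167, 0.2991]
eef_rot: [-149.7, -0.0, -88.6]
contact_force: [-0.0, -0.1, 0.1]
gripper_width: 0.0622
gripper_force: 0.0
time_s: 8.8
tcp_pos: [0.5463, -0.1664, 0.2353]
eef_rot: [-150.1, 0.1, -88.7]
contact_force: [0.2, -0.7, -0.0]
gripper_width: 0.0654
gripper_force: 0.0
(array([-0.0003, -0.002 , -0.0009]), array([ 0.06,  0.03, -0.09])) [  2.5  15.2 -42.2  11.   -2.7 -12.1] [ 0.2 -0.7 -0. ]
```

View pics/p5.png

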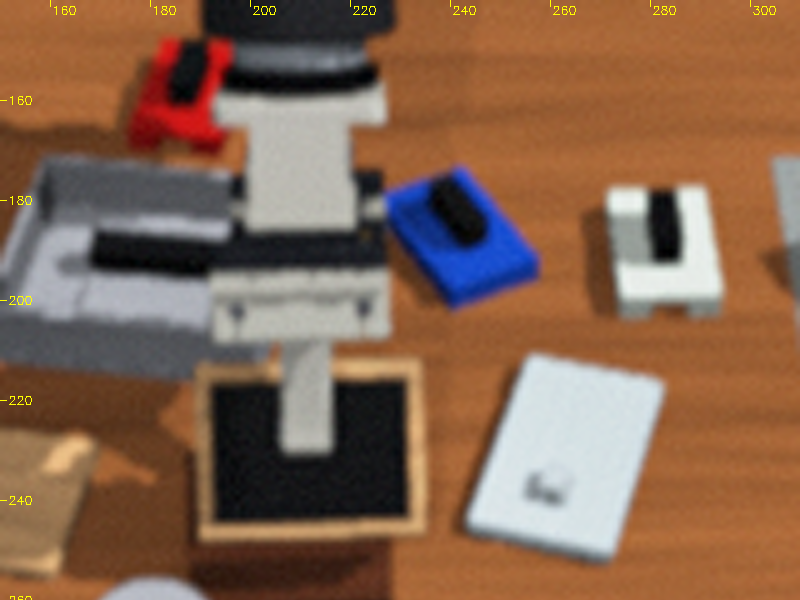

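```bash
python3 -m pendant '[[[0,0,0,0,0,0,0],[0,0,0,0,0,0,-0.3],[0,0,0,0,0,0,-0.7],[0,0,0,0,0,0,-1],[0,0,0,0,0,0,-1]]]' 20; python3 -m pendant '[[[0,0,0,0,0,0,-1],[0,0,0,0,0,0,-1],[0,0,0,0,0,0,-1]]]' 40; python3 - <<'E'
from ik import *
s=r.get_state();print(s['joints'].round(1),s['contact_force'].round(1),s['gripper_width'])
E
```

```text
time_s: 9.35
tcp_pos: [0.5466, -0.1665, 0.2373]
eef_rot: [-150.0, 0.0, -88.7]
contact_force: [0.1, 0.6, -0.5]
gripper_width: 0.0311
gripper_force: 0.5
time_s: 9.65
tcp_pos: [0.5472, -0.1665, 0.2375]
eef_rot: [-149.9, 0.0, -88.6]
contact_force: [-0.4, 0.8, 1.8]
gripper_width: 0.0177
gripper_force: 39.9
[  2.5  15.1 -42.   11.   -3.  -11.9] [-0.4  0.8  1.8] 0.017722579776756828
```

```bash
python3 -m pendant '[[[0,0,-0.01,0,0,0,-1],[0,0,-0.025,0,0,0,-1],[0,-0.01,-0.05,0,0,0,-1],[0,-0.03,-0.09,0,0,0,-1],[0,-0.05,-0.125,0,0,0,-1]]]'; python3 -m pendant '[[[0,0,0,-7,0,0,-1],[0,0,0,-14,0,0,-1],[0,0,0,-21,0,0,-1],[0,0,0,-28,0,0,-1],[0,0,0,-30,0,0,-1]]]'; python3 - <<'E'
from ik import *
s=r.get_state();print(s['joints'].round(1),s['contact_force'].round(1),s['gripper_width'])
print(togo([.6065,-.3525,.36],[180,0,-98.9]),ik([.6065,-.3525,.25],[180,0,-98.9]))
E
```

```text
time_s: 10.15
tcp_pos: [0.5269, -0.1669, 0.3712]
eef_rot: [-150.1, 0.0, -88.7]
contact_force: [1.4, -0.9, -1.7]
gripper_width: 0.0179
gripper_force: 39.9
time_s: 10.65
tcp_pos: [0.5282, -0.1668, 0.3696]
eef_rot: [179.6, 0.0, -88.7]
contact_force: [-0.1, -0.2, -2.2]
gripper_width: 0.0176
gripper_force: 39.9
[  2.7  10.8 -17.5  -0.1 -62.   -1.3] [-0.1 -0.2 -2.2] 0.017596115938118606
(array([ 0.1875, -0.074 ,  0.0091]), array([ 0.36,  0.  , 10.24])) (array([-14.3,  29.8,  -5.9,  -0. , -54.2,   5.4]), np.float64(0.0), np.float64(0.0))
```

```bash
python3 -m pendant '[[[0.04,-0.015,0,0,0,2,-1],[0.08,-0.03,0,0,0,5,-1],[0.12,-0.045,0,0,0,8,-1],[0.16,-0.06,0,0,0,10.2,-1],[0.1875,-0.074,0,0.4,0,10.2,-1]]]'; python3 -m pendant '[[[0,0,0,0,0,0,-1],[0,0,0.03,0,0,0,-1],[0,0,0.06,0,0,0,-1],[0,0,0.08,0,0,0,-1],[0,0,0.09,0,0,0,-1]]]'; python3 - <<'E'
from ik import *
s=r.get_state();print(s['contact_force'].round(1),s['gripper_width'])
print(togo([.6065,-.3525,.243],[180,0,-98.9]))
snap('scene','s6');snap('top','t6')
crop('s6',90,170,250,280,2.5,'b');crop('t6',260,110,420,220,2.5,'a')
cv2.imwrite('pics/p6.png',np.hstack([cv2.imread('pics/a.png'),cv2.imread('pics/b.png')]))
E
```

```text
time_s: 11.15
tcp_pos: [0.6064, -0.3551, 0.3689]
eef_rot: [-179.7, 0.1, -99.0]
contact_force: [0.9, 0.7, -1.8]
gripper_width: 0.0176
gripper_force: 39.9
time_s: 11.65
tcp_pos: [0.6058, -0.352, 0.2772]
eef_rot: [-179.9, 0.1, -98.9]
contact_force: [-0.0, -0.1, -1.7]
gripper_width: 0.0177
gripper_force: 39.9
[-0.  -0.1 -1.7] 0.017704614975628384
(array([ 0.0005, -0.0007,  0.0342]), array([-0.13,  0.12,  0.03]))
```

View pics/p6.png

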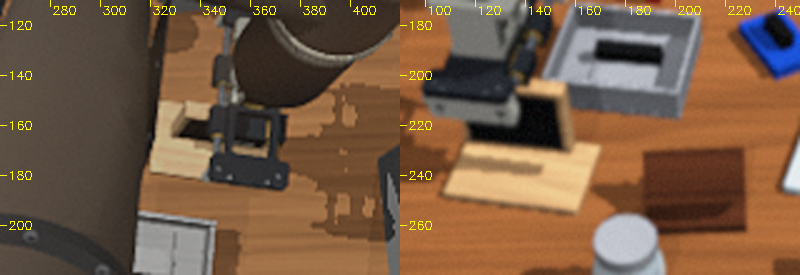

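```bash
python3 -m pendant '[[[0,0,0.01,0,0,0,-1],[0,0,0.02,0,0,0,-1],[0,0,0.028,0,0,0,-1],[0,0,0.028,0,0,0,-1]]]' 20; for i in 1 2 3; do :; done; python3 -m pendant '[[[0,0,0.001,0,0,0,-1],[0,0,0.003,0,0,0,-1],[0,0,0.003,0,0,0,-1]]]'; python3 -m pendant '[[[0,0,0.001,0,0,0,-1],[0,0,0.003,0,0,0,-1],[0,0,0.003,0,0,0,-1]]]'
```

```text
time_s: 12.15
tcp_pos: [0.6064, -0.3525, 0.2509]
eef_rot: [-179.7, 0.1, -98.9]
contact_force: [-0.2, -0.3, -2.8]
gripper_width: 0.0181
gripper_force: 20.0
time_s: 12.45
tcp_pos: [0.6069, -0.3527, 0.2494]
eef_rot: [-179.6, 0.1, -98.9]
contact_force: [-0.6, -0.5, -3.2]
gripper_width: 0.018
gripper_force: 20.0
time_s: 12.75
tcp_pos: [0.6068, -0.3527, 0.246]
eef_rot: [-179.6, 0.1, -98.9]
contact_force: [-0.5, 0.4, -2.6]
gripper_width: 0.0179
gripper_force: 20.0
```

```bash
python3 -m pendant '[[[0,0,0.001,0,0,0,-1],[0,0,0.002,0,0,0,-1],[0,0,0.002,0,0,0,-1]]]'; python3 -m pendant '[[[0,0,0.001,0,0,0,-1],[0,0,0.002,0,0,0,-1],[0,0,0.002,0,0,0,-1]]]'
```

```text
time_s: 13.05
tcp_pos: [0.6068, -0.3527, 0.2441]
eef_rot: [-179.6, 0.1, -98.9]
contact_force: [-0.2, -0.3, -2.4]
gripper_width: 0.0183
gripper_force: 20.0
time_s: 13.35
tcp_pos: [0.6071, -0.3526, 0.243]
eef_rot: [-179.6, 0.0, -98.8]
contact_force: [-1.6, 2.3, 3.0]
gripper_width: 0.0177
gripper_force: 20.0
```

```bash
python3 -m pendant '[[[0,0,0.0005,0,0,0,-1],[0,0,0.0005,0,0,0,-1],[0,0,0.0005,0,0,0,-1]]]' 4; python3 -m pendant '[[[0,0,0.0005,0,0,0,-0.5],[0,0,0.0005,0,0,0,-0.2],[0,0,0.0005,0,0,0,0],[0,0,0.0005,0,0,0,0.1],[0,0,0.0005,0,0,0,0.1]]]'; python3 -m pendant '[[[0,0,-0.01,0,0,0,0.1],[0,0,-0.03,0,0,0,0.1],[0,0,-0.06,0,0,0,0.1],[0,0,-0.1,0,0,0,0.1],[0,0,-0.13,0,0,0,0.1]]]'; python3 -m pendant '[[[-0.03,0,0,0,0,0,0.3],[-0.07,0,-0.01,0,0,0,0.5],[-0.12,0,-0.02,0,0,0,0.7],[-0.17,0,-0.02,0,0,0,0.7],[-0.2,0,-0.02,0,0,0,0.7]]]';  python3 - <<'E'
from fit import *
snap('scene','s7');snap('top','t7')
crop('s7',90,170,290,280,2.8,'b');crop('t7',190,120,390,240,2.8,'a')
a,b=cv2.imread('pics/a.png'),cv2.imread('pics/b.png');cv2.imwrite('pics/p7.png',np.vstack([a[:292],b]))
E
```

```text
time_s: 13.65
tcp_pos: [0.6073, -0.3527, 0.2425]
eef_rot: [-179.5, 0.0, -98.8]
contact_force: [-0.1, 2.9, 5.9]
gripper_width: 0.0178
gripper_force: 4.0
time_s: 14.15
tcp_pos: [0.6068, -0.3528, 0.2411]
eef_rot: [-179.6, 0.1, -98.9]
contact_force: [1.1, 0.5, -0.4]
gripper_width: 0.0461
gripper_force: 0.0
time_s: 14.65
tcp_pos: [0.6061, -0.3528, 0.3747]
eef_rot: [-179.5, -0.0, -98.8]
contact_force: [0.4, -1.4, -0.7]
gripper_width: 0.0482
gripper_force: 0.0
time_s: 15.15
tcp_pos: [0.6368, -0.1522, 0.3931]
eef_rot: [-179.5, 0.1, -98.8]
contact_force: [0.7, -0.6, -0.5]
gripper_width: 0.0742
gripper_force: 0.0
```

View pics/p7.png

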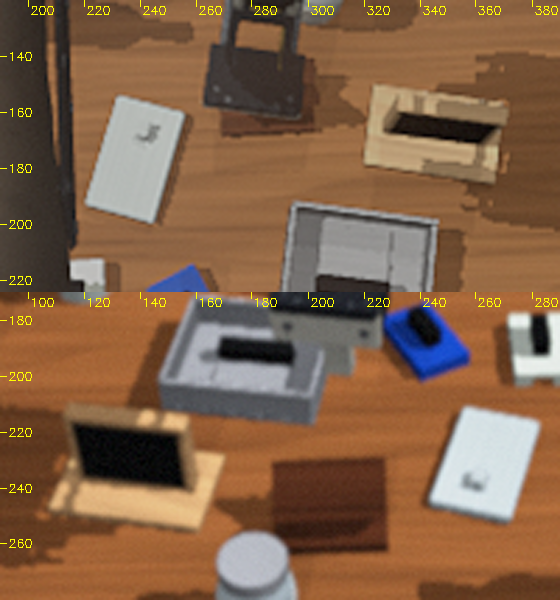

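```bash
python3 - <<'E'
from fit import *
ct,cs=cam('t7'),cam('s7')
for ta,tb in((120,190),(130,205)):
    ma,mb=blob('t7',(230,180),ta,255,60),blob('s7',(258,228),tb,255,60)
    for fz in(None,.012):
        q,e=fit([(ct,ma),(cs,mb)],.126,.076,[.58,-.03,.012,-.3],fz);print('stand',ma.sum(),mb.sum(),q[:3].round(4),np.degrees(q[3]).round(2),round(e,3))
    for o in ([(ct,ma)],[(cs,mb)]): 
        q,e=fit(o,.126,.076,[.58,-.03,.012,-.3],.012);print('  single',q[:2].round(4),np.degrees(q[3]).round(2),round(e,3))
# bottle cap top & base
c0,s0=cam('t0'),cam('s0')
print('cap',tri((c0,(285/1.55,153/1.55)),(s0,(517/1.55,356/1.55))), 'base s',onz(s0,(504/1.55,441/1.55),0), 'shaker',tri((c0,(139,194)),(s0,(367,192))))
E
```

```text
stand 1121.0 1046.0 [ 0.5855 -0.0333  0.0101] -16.75 0.096
stand 1121.0 1046.0 [ 0.5867 -0.0333  0.0184] -16.77 0.104
  single [ 0.5847 -0.0331] -16.77 0.054
  single [ 0.5876 -0.0335] -16.85 0.039
stand 1109.0 1006.0 [ 0.5858 -0.0333  0.0098] -16.82 0.098
stand 1109.0 1006.0 [ 0.5869 -0.0335  0.0163] -16.77 0.11
  single [ 0.5851 -0.033 ] -16.74 0.046
  single [ 0.5884 -0.034 ] -16.55 0.05
cap (array([0.75056762, 0.1004356 , 0.18415778]), np.float64(0.0005379759391485842)) base s [7.56250377e-01 1.05395179e-01 1.11022302e-16] shaker (array([0.52061838, 0.23808069, 0.08041452]), np.float64(0.0012432818364654014))
```

```bash
python3 -m pendant '[[[-0.03,0.025,0,0,0,0,0.7],[-0.06,0.05,0,0,0,0,0.7],[-0.09,0.075,0,0,0,0,0.7],[-0.12,0.1,0,0,0,0,0.7],[-0.145,0.115,0,0,0,0,0.7]]]'; python3 -m pendant '[[[-0.03,0.025,0,0,0,0,0.7],[-0.06,0.05,0,0,0,0,0.7],[-0.09,0.075,0,0,0,0,0.7],[-0.12,0.1,0,0,0,0,0.7],[-0.137,0.109,0,0,0,0,0.7]]]'; python3 -m pendant '[[[0,0,0,0,0,-8,0.7],[0,0,0,0,0,-16,0.7],[0,0,0,0,0,-24,0.7],[0,0,0,0,0,-32,0.7],[0,0,0,0,0,-40,0.7]]]'; python3 -m pendant '[[[0,0,0,0,0,-8,0.7],[0,0,0,0,0,-16,0.7],[0,0,0,0,0,-24,0.7],[0,0,0,0,0,-32,0.7],[0,0,0,0,0,-40,0.7]]]'; python3 -m pendant '[[[0,0,0,0,0,-8,0.7],[0,0,0,0,0,-16,0.7],[0,0,0,0,0,-24,0.7],[0,0,0,0,0,-32,0.7],[0,0,0,0,0,-40,0.7]]]' 30|tail -5; python3 - <<'E'
from ik import *
print(togo([.4585,.161,.188],[180,0,24.2]),r.get_state()['joints'].round(1))
E
```

```text
time_s: 15.75
tcp_pos: [0.5439, 0.0067, 0.3918]
eef_rot: [-179.6, 0.1, -98.9]
contact_force: [0.1, 0.1, 0.6]
gripper_width: 0.0747
gripper_force: 0.0
time_s: 16.25
tcp_pos: [0.4573, 0.1592, 0.3913]
eef_rot: [-179.6, 0.1, -98.8]
contact_force: [0.1, -0.7, -0.2]
gripper_width: 0.0747
gripper_force: 0.0
time_s: 16.75
tcp_pos: [0.4588, 0.1577, 0.391]
eef_rot: [-179.6, -0.2, -58.5]
contact_force: [0.1, -0.7, 0.0]
gripper_width: 0.074
gripper_force: 0.0
time_s: 17.25
tcp_pos: [0.4589, 0.1576, 0.391]
eef_rot: [-179.8, -0.4, -18.5]
contact_force: [0.2, -0.2, 0.1]
gripper_width: 0.0745
gripper_force: 0.0
tcp_pos: [0.4589, 0.1576, 0.391]
eef_rot: [179.9, -0.4, 21.5]
contact_force: [0.3, 0.2, 0.8]
gripper_width: 0.0746
gripper_force: 0.0
(array([-0.0006, -0.0038,  0.203 ]), array([ 0.15, -0.4 , -2.75])) [ 42.4   2.9 -24.    0.3 -62.8  68.9]
```

```bash
python3 -m pendant '[[[-0.0006,-0.0038,0.03,0.1,-0.4,-2.7,0.7],[-0.0006,-0.0038,0.07,0.1,-0.4,-2.7,0.7],[-0.0006,-0.0038,0.1,0.1,-0.4,-2.7,0.7],[-0.0006,-0.0038,0.12,0.1,-0.4,-2.7,0.7],[-0.0006,-0.0038,0.12,0.1,-0.4,-2.7,0.7]]]'; python3 - <<'E'
from ik import *
print(togo([.4585,.161,.188],[180,0,24.2]))
E
```

```text
time_s: 18.25
tcp_pos: [0.457, 0.1604, 0.2683]
eef_rot: [179.9, 0.3, 23.8]
contact_force: [-0.5, -0.4, 0.0]
gripper_width: 0.0745
gripper_force: 0.0
(array([ 0.002 , -0.0001,  0.0803]), array([ 0.12,  0.3 , -0.4 ]))
```

```bash
python3 -m pendant '[[[0.001,0,0.03,0.1,0.3,-0.4,0.7],[0.001,0,0.055,0.1,0.3,-0.4,0.7],[0.001,0,0.07,0.1,0.3,-0.4,0.7],[0.001,0,0.08,0.1,0.3,-0.4,0.7],[0.001,0,0.08,0.1,0.3,-0.4,0.7]]]'; python3 -m pendant '[[[0,0,0,0,0,0,0],[0,0,0,0,0,0,-1],[0,0,0,0,0,0,-1],[0,0,0,0,0,0,-1],[0,0,0,0,0,0,-1]]]' 35;  python3 - <<'E'
from ik import *
print(togo([.5862,-.0333,.40],[180,0,-16.8]),r.get_state()['contact_force'])
snap('scene','s8');crop('s8',270,160,390,250,5,'p8')
cs=cam('s8')
E
```

```text
time_s: 18.75
tcp_pos: [0.4588, 0.1617, 0.1903]
eef_rot: [-180.0, -0.2, 24.2]
contact_force: [-0.1, 0.9, 0.6]
gripper_width: 0.0745
gripper_force: 0.0
time_s: 19.25
tcp_pos: [0.4589, 0.1619, 0.1911]
eef_rot: [-179.9, -0.3, 24.3]
contact_force: [-0.7, -0.7, 7.9]
gripper_width: 0.0559
gripper_force: 35.0
(array([ 0.0371,  0.2301, -0.2089]), array([-0.18, -0.3 , 41.07])) [-0.68195477 -0.70056777  7.8873968 ]
```

View pics/p8.png

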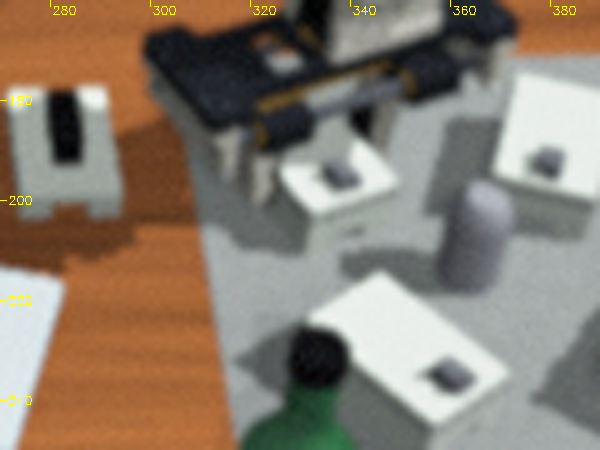

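```bash
python3 -m pendant '[[[0,0,-0.02,0,0,0,-1],[0,0,-0.06,0,0,0,-1],[0,0,-0.11,0,0,0,-1],[0,0,-0.16,0,0,0,-1],[0,0,-0.2,0,0,0,-1]]]';python3 - <<'E'
from ik import *
c=cam('s8'); a=onz(c,(348.6,196),.037);b=onz(c,(332.8,203),.037); m=(a+b)/2; t=np.radians(24.2);u=np.array([np.cos(t),np.sin(t),0])
print(a,b,np.linalg.norm(a-b),(m-[.4589,.1619,0])@u)
for p in [(.5862,-.0333)]: print(togo([*p,.40],[180,0,-16.8]),ik([*p,.21],[180,0,-16.8]))
E
```

```text
time_s: 19.8
tcp_pos: [0.4574, 0.1609, 0.3934]
eef_rot: [-179.9, -0.4, 24.3]
contact_force: [0.5, 1.4, -2.2]
gripper_width: 0.0557
gripper_force: 35.0
[0.48892418 0.20302382 0.037     ] [0.51604082 0.15538988 0.037     ] 0.054811531467998574 0.046846948086872474
(array([ 0.0377,  0.2299, -0.0067]), array([-0.22, -0.33, 41.05])) (array([ 15.8,  23.6, -23.7,   0. , -42.8,  57.4]), np.float64(0.0), np.float64(0.0))
```

```bash
python3 -m pendant '[[[0.008,0.045,0,0,0,8,-1],[0.016,0.09,0,0,0,16,-1],[0.024,0.14,0,0,-0.1,24,-1],[0.032,0.185,0,-0.1,-0.2,32,-1],[0.0377,0.2299,0,-0.2,-0.3,40.5,-1]]]'; python3 -m pendant '[[[0,0,0.04,0,0,0.5,-1],[0,0,0.08,0,0,0.5,-1],[0,0,0.12,0,0,0.5,-1],[0,0,0.15,0,0,0.5,-1],[0,0,0.15,0,0,0.5,-1]]]'; python3 - <<'E'
from ik import *
print(togo([.5862,-.0333,.2026],[180,0,-16.8]))
E
```

```text
time_s: 20.3
tcp_pos: [0.5872, -0.0347, 0.39]
eef_rot: [179.9, 0.1, -16.6]
contact_force: [1.3, 0.5, -2.9]
gripper_width: 0.0559
gripper_force: 35.0
time_s: 20.8
tcp_pos: [0.5842, -0.0336, 0.2357]
eef_rot: [179.7, 0.5, -16.8]
contact_force: [-0.8, -0.2, -2.2]
gripper_width: 0.0557
gripper_force: 35.0
(array([ 0.0021, -0.0011,  0.0331]), array([ 0.31,  0.51, -0.03]))
```

```bash
for i in 1 2 3; do :; done; python3 -m pendant '[[[0,0,0.012,0,0,0,-1],[0,0,0.012,0,0,0,-1],[0,0,0.012,0,0,0,-1],[0,0,0.012,0,0,0,-1]]]'|sed -n 2,3p; python3 -m pendant '[[[0,0,0,0,0,0,-1]]]'|sed -n 2,4p; python3 -m pendant '[[[0,0,0,0,0,0,-1]]]'|sed -n 2,4p; python3 -c "
from ik import *
print(togo([.5862,-.0333,.2026],[180,0,-16.8]))"
```

```text
tcp_pos: [0.5869, -0.033, 0.2296]
eef_rot: [180.0, -0.1, -16.7]
tcp_pos: [0.5867, -0.0331, 0.2293]
eef_rot: [180.0, -0.0, -16.7]
contact_force: [0.4, -0.2, -2.0]
tcp_pos: [0.5865, -0.0331, 0.2289]
eef_rot: [179.9, -0.0, -16.8]
contact_force: [0.1, 0.2, -2.2]
(array([-0.0002,  0.0002,  0.0263]), array([ 0.05, -0.01,  0.05]))
```

```bash
python3 -m pendant '[[[0,0,0.007,0,0,0,-1],[0,0,0.013,0,0,0,-1],[0,0,0.017,0,0,0,-1],[0,0,0.02,0,0,0,-1],[0,0,0.02,0,0,0,-1]]]'|sed -n 2,4p; python3 -m pendant '[[[0,0,0.002,0,0,0,-1],[0,0,0.004,0,0,0,-1],[0,0,0.004,0,0,0,-1]]]'|sed -n 2,4p;  python3 -m pendant '[[[0,0,0.002,0,0,0,-1],[0,0,0.002,0,0,0,-1],[0,0,0.002,0,0,0,-1]]]'|sed -n 2,4p
```

```text
tcp_pos: [0.5862, -0.0332, 0.2074]
eef_rot: [179.9, 0.1, -16.8]
contact_force: [0.5, -0.1, -2.5]
tcp_pos: [0.5863, -0.0332, 0.2039]
eef_rot: [179.9, 0.1, -16.8]
contact_force: [-0.3, -0.0, -3.0]
tcp_pos: [0.5864, -0.0332, 0.2032]
eef_rot: [179.9, 0.0, -16.7]
contact_force: [-3.5, 0.4, 6.6]
```

```bash
python3 -m pendant '[[[0,0,0,0,0,0,-1],[0,0,0,0,0,0,0.7],[0,0,0,0,0,0,0.7],[0,0,0,0,0,0,0.7],[0,0,0,0,0,0,0.7]]]'|sed -n 2,5p; python3 -m pendant '[[[0,0,-0.02,0,0,0,0.7],[0,0,-0.05,0,0,0,0.7],[0,0,-0.09,0,0,0,0.7],[0,0,-0.13,0,0,0,0.7],[0,0,-0.14,0,0,0,0.7]]]'|sed -n 2,4p;  python3 -m pendant '[[[-0.008,-0.044,0,0,0,-8,0.7],[-0.016,-0.09,0,0,0,-16,0.7],[-0.025,-0.135,0,0,0,-24,0.7],[-0.034,-0.18,0,0,0,-32,0.7],[-0.042,-0.218,0,0,0,-40,0.7]]]'|sed -n 2,4p;  python3 -m pendant '[[[0,0,0,0,0,-7,0.7],[0,0,0,0,0,-13,0.7],[0,0,0,0,0,-13,0.7],[0,0,0,0,0,-13,0.7]]]'|sed -n 2,4p; python3 - <<'E'
from fit import *
print(togo([.609,.188,.1911],[180,0,36.4]))
snap('top','t9');snap('scene','s9')
ct,cs=cam('t9'),cam('s9')
for n,a,b in (('C',(237,172),(264,225)),('D',(116,227),(381,185)),('A',(110,175),(409,228))):
  for ta,tb in((130,185),):
    ma,mb=blob('t9',a,ta,255),blob('s9',b,tb,255); p,_=tri((ct,a),(cs,b))
    q,e=fit([(ct,ma),(cs,mb)],.09,.056,[p[0],p[1],p[2],{'C':-.3,'A':-.65,'D':-.36}[n]]); print(n,ma.sum(),mb.sum(),q[:3].round(4),np.degrees(q[3]).round(1),round(e,3))
E
```

```text
tcp_pos: [0.5864, -0.0332, 0.2021]
eef_rot: [179.9, 0.0, -16.8]
contact_force: [0.0, 0.7, 0.1]
gripper_width: 0.074
tcp_pos: [0.5877, -0.033, 0.3472]
eef_rot: [-179.9, -0.3, -16.7]
contact_force: [0.4, -0.5, 0.5]
tcp_pos: [0.6091, 0.19, 0.3414]
eef_rot: [180.0, 0.1, 23.6]
contact_force: [1.1, -0.6, -0.3]
tcp_pos: [0.6091, 0.1877, 0.3415]
eef_rot: [180.0, 0.1, 36.1]
contact_force: [0.1, 0.9, -0.7]
(array([ 0.0004, -0.0003,  0.1504]), array([ 0.01,  0.13, -0.34]))
C 665.0 14.0 [ 0.5766 -0.0324  0.0939] -15.7 1.079
D 5927.0 432.0 [0.4442 0.308  0.0289] -23.8 1.061
A 514.0 625.0 [0.601  0.3426 0.0347] -37.6 0.952
```

```bash
python3 -m pendant '[[[0,0,0.04,0,0,-0.3,0.7],[0,0,0.08,0,0,-0.3,0.7],[0,0,0.12,0,0,-0.3,0.7],[0,0,0.14,0,0,-0.3,0.7],[0,0,0.15,0,0,-0.3,0.7]]]'|sed -n 2,4p; python3 -m pendant '[[[0,0,0,0,0,0,0.7],[0,0,0,0,0,0,0],[0,0,0,0,0,0,-1],[0,0,0,0,0,0,-1],[0,0,0,0,0,0,-1]]]' 35;  python3 - <<'E'
from ik import *
print(r.get_state()['tcp_pos'].round(4));snap('scene','s10')
E
python3 -m pendant '[[[0,0,0,0,0,0,-1],[0,0,-0.04,0,0,0,-1],[0,0,-0.09,0,0,0,-1],[0,0,-0.14,0,0,0,-1],[0,0,-0.16,0,0,0,-1]]]'|sed -n 2,4p;  python3 - <<'E'
from ik import *
print(togo([.5864,-.0332,.34],[180,0,-16.8]))
# projected lid front corner check: expected vs image brightness edge
c=cam('s10');im=cv2.imread('pics/s10_raw.png').max(2)
E
```

```text
tcp_pos: [0.6084, 0.1868, 0.1895]
eef_rot: [-180.0, 0.3, 36.4]
contact_force: [-0.8, -0.4, 0.9]
time_s: 25.5
tcp_pos: [0.6094, 0.1879, 0.1933]
eef_rot: [180.0, -0.0, 36.6]
contact_force: [-1.0, -0.6, 6.2]
gripper_width: 0.0556
gripper_force: 35.0
[0.6094 0.1879 0.1933]
tcp_pos: [0.6099, 0.1881, 0.3579]
eef_rot: [179.9, -0.3, 36.6]
contact_force: [0.6, 1.2, -0.6]
(array([-0.1509,  0.1637,  0.0173]), array([-0.07, -0.35, 53.38]))
```

```bash
python3 -m pendant '[[[-0.03,0.033,0,0,0,8,-1],[-0.06,0.066,0,0,0,16,-1],[-0.09,0.098,0,0,0,24,-1],[-0.12,0.13,0,0,0,32,-1],[-0.151,0.1637,0,0,0,40,-1]]]'|sed -n 2,3p; python3 -m pendant '[[[0,0,0,0,0,7,-1],[0,0,0.03,0,0,13.4,-1],[0,0,0.06,0,0,13.4,-1],[0,0,0.07,0,0,13.4,-1],[0,0,0.07,0,0,13.4,-1]]]'|sed -n 2,3p; python3 -m pendant '[[[0,0,0.01,0,0,0,-1],[0,0,0.01,0,0,0,-1],[0,0,0.01,0,0,0,-1],[0,0,0.01,0,0,0,-1],[0,0,0.01,0,0,0,-1]]]'|sed -n 2,3p; python3 -c "
from ik import *
print(togo([.5864,-.0332,.2408],[180,0,-16.8]))"
```

```text
tcp_pos: [0.5845, -0.035, 0.3524]
eef_rot: [179.9, 0.1, -3.8]
tcp_pos: [0.5847, -0.0338, 0.2809]
eef_rot: [179.8, 0.2, -16.8]
tcp_pos: [0.5854, -0.0336, 0.2728]
eef_rot: [179.9, -0.0, -16.8]
(array([ 0.0008, -0.0007,  0.032 ]), array([ 0.06, -0.  , -0.05]))
```

```bash
python3 -m pendant '[[[0.0008,-0.0006,0.008,0,0,0,-1],[0.0008,-0.0006,0.015,0,0,0,-1],[0.0008,-0.0006,0.02,0,0,0,-1],[0.0008,-0.0006,0.024,0,0,0,-1],[0.0008,-0.0006,0.026,0,0,0,-1]]]'|sed -n 2,4p; python3 -m pendant '[[[0,0,0.002,0,0,0,-1],[0,0,0.004,0,0,0,-1],[0,0,0.004,0,0,0,-1]]]'|sed -n 2,4p;  python3 -m pendant '[[[0,0,0.002,0,0,0,-1],[0,0,0.002,0,0,0,-1],[0,0,0.002,0,0,0,-1]]]'|sed -n 2,4p
```

```text
tcp_pos: [0.586, -0.0334, 0.2454]
eef_rot: [179.9, 0.1, -16.9]
contact_force: [0.5, -0.5, -2.0]
tcp_pos: [0.5861, -0.0334, 0.242]
eef_rot: [179.9, 0.1, -16.9]
contact_force: [0.3, -1.1, -2.0]
tcp_pos: [0.5862, -0.0334, 0.2413]
eef_rot: [179.9, -0.0, -16.8]
contact_force: [-2.5, 0.1, 6.6]
```

```bash
python3 -m pendant '[[[0,0,0,0,0,0,-1],[0,0,0,0,0,0,0.7],[0,0,0,0,0,0,0.7],[0,0,0,0,0,0,0.7],[0,0,0,0,0,0,0.7]]]'|sed -n 2,5p; python3 -m pendant '[[[0,0,-0.02,0,0,0,0.7],[0,0,-0.05,0,0,0,0.7],[0,0,-0.09,0,0,0,0.7],[0,0,-0.11,0,0,0,0.7],[0,0,-0.11,0,0,0,0.7]]]'|sed -n 2,4p;  python3 -m pendant '[[[-0.025,-0.03,0,0,0,1,0.7],[-0.05,-0.06,0,0,0,2,0.7],[-0.075,-0.09,0,0,0,3,0.7],[-0.1,-0.12,0,0,0,4.4,0.7],[-0.1145,-0.1404,0,0,0,4.4,0.7]]]'|sed -n 2,4p;  python3 -m pendant '[[[-0.025,-0.02,0,0,0,0,0.7],[-0.05,-0.055,0,0,0,0,0.7],[-0.08,-0.09,0,0,0,0,0.7],[-0.103,-0.149,0,0,0,0,0.7],[-0.103,-0.149,0,0,0,0,0.7]]]'|sed -n 2,4p; python3 -m pendant '[[[0,0,0,0,0,0,0.7],[0,0,0,0,0,0,0.7]]]'|sed -n 2,4p; python3 - <<'E'
from fit import *
print(togo([.448,.3018,.1911],[180,0,-21.2]))
E
```

```text
tcp_pos: [0.5862, -0.0334, 0.2401]
eef_rot: [179.9, 0.0, -16.9]
contact_force: [-0.3, 0.1, 0.1]
gripper_width: 0.0738
tcp_pos: [0.5872, -0.0332, 0.3539]
eef_rot: [-179.9, -0.3, -16.8]
contact_force: [-0.7, -0.1, 0.4]
tcp_pos: [0.5161, 0.136, 0.3494]
eef_rot: [179.9, 0.1, -21.3]
contact_force: [0.1, -0.2, -0.5]
tcp_pos: [0.4749, 0.3144, 0.3491]
eef_rot: [179.9, 0.0, -21.1]
contact_force: [-1.3, 0.1, 0.5]
tcp_pos: [0.4751, 0.3102, 0.3489]
eef_rot: [179.8, 0.1, -21.2]
contact_force: [-0.7, -0.5, -0.3]
(array([-0.022 ,  0.0172,  0.1579]), array([ 0.19,  0.09, -0.03]))
```

```bash
python3 -m pendant '[[[-0.022,0.0172,0,0.2,0.1,0,0.7],[-0.022,0.0172,0.03,0.2,0.1,0,0.7],[-0.022,0.0172,0.06,0.2,0.1,0,0.7],[-0.022,0.0172,0.08,0.2,0.1,0,0.7],[-0.022,0.0172,0.08,0.2,0.1,0,0.7]]]'|sed -n 2,4p; python3 -m pendant '[[[0,0,0.03,0,0,0,0.7],[0,0,0.06,0,0,0,0.7],[0,0,0.073,0,0,0,0.7],[0,0,0.078,0,0,0,0.7],[0,0,0.078,0,0,0,0.7]]]'|sed -n 2,4p; python3 -c "
from h import *
print(togo([.448,.3018,.1911],[180,0,-21.2]))"; python3 -m pendant '[[[0,0,0,0,0,0,0.7],[0,0,0,0,0,0,0],[0,0,0,0,0,0,-1],[0,0,0,0,0,0,-1],[0,0,0,0,0,0,-1]]]' 35;  python3 - <<'E'
from ik import *
snap('scene','s11');c=cam('s11')
s=r.get_state();p=s['tcp_pos'];print(p.round(4))
# front face of the held tub seen by scene: fit only yaw-fixed x along
E
python3 -m pendant '[[[0,0,0,0,0,0,-1],[0,0,-0.04,0,0,0,-1],[0,0,-0.09,0,0,0,-1],[0,0,-0.14,0,0,0,-1],[0,0,-0.17,0,0,0,-1]]]'|sed -n 2,4p;  python3 - <<'E'
from ik import *
print(togo([.5863,-.0333,.36],[180,0,-16.8]))
E
```

```text
tcp_pos: [0.4479, 0.3, 0.2673]
eef_rot: [179.8, 0.1, -21.4]
contact_force: [0.6, -0.1, 0.1]
tcp_pos: [0.4491, 0.3022, 0.1924]
eef_rot: [-179.9, -0.1, -21.3]
contact_force: [-0.5, 0.1, 0.4]
(array([-0.0009,  0.0008,  0.0013]), array([-0.1 , -0.07, -0.09]))
time_s: 32.35
tcp_pos: [0.4487, 0.3025, 0.1925]
eef_rot: [-179.9, -0.1, -21.2]
contact_force: [-1.9, -2.2, 5.7]
gripper_width: 0.0559
gripper_force: 35.0
[0.4487 0.3026 0.1925]
tcp_pos: [0.4487, 0.3024, 0.3659]
eef_rot: [-179.7, -0.2, -21.2]
contact_force: [0.9, 1.6, -1.6]
(array([0.2499, 0.2631, 0.005 ]), array([-0.33, -0.17, -4.43]))
```

```bash
python3 -m pendant '[[[0.03,0.032,0,0,0,-1,-1],[0.06,0.064,0,0,0,-2,-1],[0.09,0.096,0,0,0,-3,-1],[0.12,0.128,0,-0.3,0,-4.4,-1],[0.15,0.16,0,-0.3,-0.2,-4.4,-1]]]'|sed -n 2,3p; python3 -m pendant '[[[0.03,0.03,0,0,0,0,-1],[0.06,0.06,0,0,0,0,-1],[0.08,0.085,0,0,0,0,-1],[0.0917,0.1104,0,0,0,0,-1],[0.0917,0.1104,0,0,0,0,-1]]]'|sed -n 2,3p; python3 -m pendant '[[[0,0,0.02,0,0,0,-1],[0,0,0.05,0,0,0,-1],[0,0,0.055,0,0,0,-1],[0,0,0.055,0,0,0,-1],[0,0,0.055,0,0,0,-1]]]'|sed -n 2,3p; python3 -m pendant '[[[0,0,0,0,0,0,-1],[0,0,0,0,0,0,-1],[0,0,0,0,0,0,-1]]]'|sed -n 2,3p;python3 -c "
from ik import *
print(togo([.5862,-.0333,.276],[180,0,-16.8]))"
```

```text
tcp_pos: [0.5303, 0.0972, 0.3617]
eef_rot: [179.8, 0.2, -16.8]
tcp_pos: [0.5861, -0.0363, 0.361]
eef_rot: [179.8, 0.2, -17.0]
tcp_pos: [0.5863, -0.0332, 0.3081]
eef_rot: [179.8, 0.1, -16.8]
tcp_pos: [0.5859, -0.0335, 0.3077]
eef_rot: [179.8, 0.1, -16.8]
(array([ 0.0003, -0.0004,  0.0317]), array([ 0.15,  0.08, -0.05]))
```

```bash
python3 -m pendant '[[[0.0003,-0.0003,0.008,0.15,0,0,-1],[0.0003,-0.0003,0.015,0.15,0,0,-1],[0.0003,-0.0003,0.02,0.15,0,0,-1],[0.0003,-0.0003,0.024,0.15,0,0,-1],[0.0003,-0.0003,0.026,0.15,0,0,-1]]]'|sed -n 2,4p; python3 -m pendant '[[[0,0,0.002,0,0,0,-1],[0,0,0.004,0,0,0,-1],[0,0,0.004,0,0,0,-1]]]'|sed -n 2,4p;  python3 -m pendant '[[[0,0,0.002,0,0,0,-1],[0,0,0.002,0,0,0,-1],[0,0,0.002,0,0,0,-1]]]'|sed -n 2,4p
```

```text
tcp_pos: [0.5859, -0.0335, 0.2801]
eef_rot: [179.9, 0.2, -16.9]
contact_force: [0.1, 0.7, -1.2]
tcp_pos: [0.5861, -0.0335, 0.2769]
eef_rot: [180.0, 0.1, -16.9]
contact_force: [-0.3, 0.2, -1.9]
tcp_pos: [0.5862, -0.0335, 0.2765]
eef_rot: [180.0, 0.1, -16.8]
contact_force: [-4.9, 0.6, 10.1]
```

```bash
python3 -m pendant '[[[0,0,0,0,0,0,-1],[0,0,0,0,0,0,0.7],[0,0,0,0,0,0,0.7],[0,0,0,0,0,0,0.7],[0,0,0,0,0,0,0.7]]]'|sed -n 2,5p; python3 -m pendant '[[[0,0,-0.02,0,0,0,0.7],[0,0,-0.05,0,0,0,0.7],[0,0,-0.08,0,0,0,0.7],[0,0,-0.09,0,0,0,0.7],[0,0,-0.09,0,0,0,0.7]]]'|sed -n 2,4p;  python3 -m pendant '[[[-0.01,-0.04,0,0,0,0,0.7],[-0.02,-0.085,0,0,0,0,0.7],[-0.03,-0.13,0,0,0,0,0.7],[-0.04,-0.165,0,0,0,0,0.7],[-0.046,-0.181,0,0,0,0,0.7]]]'|sed -n 2,4p;  python3 -m pendant '[[[-0.01,-0.04,0,0,0,5,0.7],[-0.02,-0.085,0,0,0,10,0.7],[-0.03,-0.13,0,0,0,15,0.7],[-0.04,-0.165,0,0,0,20,0.7],[-0.0467,-0.1816,0,0,0,21,0.7]]]'|sed -n 2,4p; python3 -m pendant '[[[0,0,0.05,0,0,0,0.7],[0,0,0.08,0,0,0,0.7],[0,0,0.08,0,0,0,0.7],[0,0,0.08,0,0,0,0.7]]]'|sed -n 2,4p; python3 - <<'E'
from fit import *
print(togo([.6023,.3404,.1911],[180,0,-37.8]))
E
```

```text
tcp_pos: [0.5861, -0.0335, 0.2748]
eef_rot: [180.0, 0.2, -16.9]
contact_force: [0.4, -0.3, 0.7]
gripper_width: 0.0741
tcp_pos: [0.5866, -0.0334, 0.3665]
eef_rot: [-179.9, -0.0, -16.9]
contact_force: [0.7, 0.1, -0.4]
tcp_pos: [0.5945, 0.1558, 0.3629]
eef_rot: [179.9, 0.3, -16.8]
contact_force: [-0.7, -0.4, -0.1]
tcp_pos: [0.6024, 0.3429, 0.3625]
eef_rot: [179.8, 0.2, -38.0]
contact_force: [-0.4, 0.3, -0.4]
tcp_pos: [0.6027, 0.3401, 0.2843]
eef_rot: [179.8, 0.1, -37.9]
contact_force: [-0.1, 0.7, 1.3]
(array([-0.0004, -0.0003,  0.0932]), array([ 0.21,  0.11, -0.06]))
```

```bash
python3 -m pendant '[[[0,0,0.04,0.2,0.1,0,0.7],[0,0,0.075,0.2,0.1,0,0.7],[0,0,0.087,0.2,0.1,0,0.7],[0,0,0.092,0.2,0.1,0,0.7],[0,0,0.092,0.2,0.1,0,0.7]]]'|sed -n 2,4p; python3 -m pendant '[[[0,0,0,0,0,0,0.7],[0,0,0,0,0,0,0],[0,0,0,0,0,0,-1],[0,0,0,0,0,0,-1],[0,0,0,0,0,0,-1]]]' 35; python3 -m pendant '[[[0,0,0,0,0,0,-1]]]'|sed -n 2,4p
python3 -m pendant '[[[0,0,0,0,0,0,-1],[0,0,-0.04,0,0,0,-1],[0,0,-0.09,0,0,0,-1],[0,0,-0.14,0,0,0,-1],[0,0,-0.18,0,0,0,-1]]]'|sed -n 2,4p;  python3 - <<'E'
from ik import *
print(togo([.5862,-.0334,.37],[180,0,-16.8]))
E
```

```text
tcp_pos: [0.603, 0.3408, 0.1944]
eef_rot: [-179.8, -0.0, -37.8]
contact_force: [-0.5, 0.4, 0.5]
time_s: 39.2
tcp_pos: [0.6023, 0.3405, 0.1937]
eef_rot: [-179.9, 0.0, -37.8]
contact_force: [-1.9, -0.4, 4.7]
gripper_width: 0.0559
gripper_force: 35.0
tcp_pos: [0.6023, 0.3405, 0.1936]
eef_rot: [-179.9, 0.0, -37.8]
contact_force: [-1.7, -0.8, 5.6]
tcp_pos: [0.6021, 0.34, 0.3756]
eef_rot: [-179.8, 0.0, -37.9]
contact_force: [0.7, -0.1, -2.8]
(array([0.2166, 0.3046, 0.0045]), array([ -0.19,  -0.03, -21.05]))
```

```bash
python3 -m pendant '[[[0.024,0.034,0,0,0,-4,-1],[0.048,0.068,0,0,0,-8,-1],[0.072,0.1,0,0,0,-12,-1],[0.096,0.134,0,0,0,-16,-1],[0.11,0.155,0,0,0,-21,-1]]]'|sed -n 2,3p; python3 -c "
from ik import *
print(togo([.5862,-.0334,.37],[180,0,-16.8]))"
```

```text
tcp_pos: [0.5931, 0.1476, 0.372]
eef_rot: [-179.9, 0.0, -16.8]
(array([0.0456, 0.1753, 0.0018]), array([-0.07,  0.04,  0.04]))
```

```bash
python3 -m pendant '[[[0.01,0.04,0,0,0,0,-1],[0.02,0.08,0,0,0,0,-1],[0.03,0.12,0,0,0,0,-1],[0.04,0.155,0,0,0,0,-1],[0.0456,0.176,0,0,0,0,-1]]]'|sed -n 2,3p;python3 -m pendant '[[[0,0,0.01,0,0,0,-1],[0,0,0.025,0,0,0,-1],[0,0,0.025,0,0,0,-1],[0,0,0.025,0,0,0,-1],[0,0,0.025,0,0,0,-1]]]'|sed -n 2,3p; python3 -m pendant '[[[0,0,0,0,0,0,-1],[0,0,0,0,0,0,-1]]]'|sed -n 2,3p; python3 -c "
from ik import *
print(togo([.5861,-.0335,.3131],[180,0,-16.8]))"
```

```text
tcp_pos: [0.5857, -0.0338, 0.3717]
eef_rot: [-179.9, 0.0, -16.9]
tcp_pos: [0.5867, -0.0308, 0.3476]
eef_rot: [-179.9, -0.0, -16.8]
tcp_pos: [0.5866, -0.0311, 0.3477]
eef_rot: [-179.9, -0.1, -16.8]
(array([0.0002, 0.0025, 0.0346]), array([-0.14, -0.06, -0.03]))
```

```bash
python3 -m pendant '[[[0.0002,0.0025,0.008,-0.1,0,0,-1],[0.0002,0.0025,0.015,-0.1,0,0,-1],[0.0002,0.0025,0.02,-0.1,0,0,-1],[0.0002,0.0025,0.02,-0.1,0,0,-1],[0.0002,0.0025,0.02,-0.1,0,0,-1]]]'|sed -n 2,4p; python3 -c "
from ik import *
print(togo([.5861,-.0335,.3131],[180,0,-16.8]))";python3 -m pendant '[[[0,0,0.003,0,0,0,-1],[0,0,0.006,0,0,0,-1],[0,0,0.009,0,0,0,-1],[0,0,0.009,0,0,0,-1],[0,0,0.009,0,0,0,-1]]]'|sed -n 2,4p;  python3 -m pendant '[[[0,0,0.002,0,0,0,-1],[0,0,0.004,0,0,0,-1],[0,0,0.004,0,0,0,-1]]]'|sed -n 2,4p;  python3 -m pendant '[[[0,0,0.002,0,0,0,-1],[0,0,0.002,0,0,0,-1],[0,0,0.002,0,0,0,-1]]]'|sed -n 2,4p
```

```text
tcp_pos: [0.586, -0.0338, 0.327]
eef_rot: [180.0, 0.0, -16.9]
contact_force: [-0.5, 0.2, -2.0]
(array([ 0.    , -0.0004,  0.0139]), array([ 0.01,  0.  , -0.05]))
tcp_pos: [0.586, -0.0338, 0.3182]
eef_rot: [-180.0, -0.0, -16.9]
contact_force: [0.2, 0.1, -2.4]
tcp_pos: [0.5858, -0.0338, 0.3139]
eef_rot: [-180.0, 0.0, -16.9]
contact_force: [-0.6, 0.2, -1.9]
tcp_pos: [0.5862, -0.0339, 0.3136]
eef_rot: [-180.0, -0.1, -16.8]
contact_force: [-1.6, -0.1, 7.0]
```

```bash
python3 -m pendant '[[[0,0,0,0,0,0,-1],[0,0,0,0,0,0,0.7],[0,0,0,0,0,0,0.7],[0,0,0,0,0,0,0.7],[0,0,0,0,0,0,0.7]]]'|sed -n 2,5p; python3 -m pendant '[[[0,0,-0.02,0,0,0,0.7],[0,0,-0.05,0,0,0,0.7],[0,0,-0.08,0,0,0,0.7],[0,0,-0.09,0,0,0,0.7],[0,0,-0.09,0,0,0,0.7]]]'|sed -n 2,4p;  python3 -m pendant '[[[-0.01,-0.04,0,0,0,0,0.1],[-0.02,-0.085,0,0,0,0,0.1],[-0.03,-0.13,0,0,0,0,0.1],[-0.04,-0.18,0,0,0,0,0.1],[-0.046,-0.22,0,0,0,0,0.1]]]'|sed -n 2,4p; python3 - <<'E'
from fit import *
snap('top','t12');snap('scene','s12')
crop('t12',180,110,340,250,2.5,'a');crop('s12',200,130,340,270,2.5,'b')
cv2.imwrite('pics/p12.png',np.hstack([cv2.imread('pics/a.png'),cv2.imread('pics/b.png')]))
ct,cs=cam('t12'),cam('s12')
ma,mb=blob('t12',(212,240),90,255,45),blob('s12',(285,192),150,255)
p,_=tri((ct,(216,222)),(cs,(283,190)))
q,e=fit([(ct,ma),(cs,mb)],.09,.056,[p[0],p[1],.016,0]);print('cover',ma.sum(),mb.sum(),q[:3].round(4),np.degrees(q[3]).round(1),round(e,3))
E
```

```text
tcp_pos: [0.586, -0.0338, 0.3121]
eef_rot: [-180.0, -0.0, -16.9]
contact_force: [-0.4, -0.6, 0.4]
gripper_width: 0.0736
tcp_pos: [0.5862, -0.0338, 0.4039]
eef_rot: [-179.9, -0.2, -16.9]
contact_force: [0.1, -0.2, -0.6]
tcp_pos: [0.6052, 0.1923, 0.4004]
eef_rot: [179.9, 0.1, -16.8]
contact_force: [0.7, -0.8, 0.2]
cover 661.0 272.0 [0.4311 0.0306 0.0111] 1.1 0.797
```

View pics/p12.png

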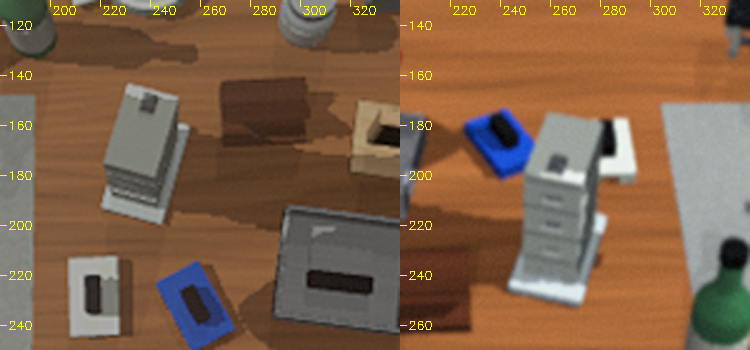

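```bash
python3 -m pendant '[[[-0.024,0.042,0,0,0,-4,0.1],[-0.048,0.084,0,0,0,-8,0.1],[-0.072,0.125,0,0,0,-12,0.1],[-0.096,0.167,0,0,0,-16,0.1],[-0.1195,0.2077,0,0,0,-19.1,0.1]]]'|sed -n 2,3p; python3 -m pendant '[[[0,0,0.04,0,0,0,0.1],[0,0,0.08,0,0,0,0.1],[0,0,0.12,0,0,0,0.1],[0,0,0.15,0,0,0,0.1],[0,0,0.15,0,0,0,0.1]]]'|sed -n 2,3p; python3 -m pendant '[[[0,0,0,0,0,0,0.1],[0,0,0,0,0,0,0.1],[0,0,0,0,0,0,0.1]]]'|sed -n 2,3p; python3 - <<'E'
from fit import *
print(togo([.4307,.0279,.198],[180,0,2.3]))
ct,cs=cam('t0'),cam('s0')
ma,mb=blob('t0',(212,240),90,255,45),blob('s0',(285,192),150,255)
for n,o in (('t',[(ct,ma)]),('s',[(cs,mb)])): 
    q,e=fit(o,.09,.056,[.4307,.0279,.016,.03],.016);print(n,q[:2].round(4),np.degrees(q[3]).round(1),round(e,3))
# handle (dark) top view
for f,c,uv in(('t0',ct,(215,224)),('s0',cs,(283,188))):
    m=blob(f,uv,0,60,256,0); print(m.sum()); q,e=fitbox([(c,m)],.044,.018,.022,[.4307,.0279,.016,.03],.016);print('h',q[:2].round(4),np.degrees(q[3]).round(1),round(e,3))
E
```

```text
tcp_pos: [0.4291, 0.0243, 0.4005]
eef_rot: [180.0, 0.1, 2.4]
tcp_pos: [0.4289, 0.0246, 0.2481]
eef_rot: [179.8, 0.5, 2.2]
tcp_pos: [0.4317, 0.0262, 0.2536]
eef_rot: [-179.9, -0.2, 2.2]
(array([-0.0011, -0.0017,  0.0556]), array([-0.07, -0.17, -0.05]))
t [0.4301 0.0278] 2.3 0.074
s [0.4338 0.0273] -0.3 0.121
83.0
h [0.431 0.028] 4.3 0.392
69.0
h [0.425  0.0278] -7.1 0.562
```

```bash
python3 -m pendant '[[[-0.0007,-0.0017,0.02,0,-0.1,0,0.1],[-0.0007,-0.0017,0.035,0,-0.1,0,0.1],[-0.0007,-0.0017,0.045,0,-0.1,0,0.1],[-0.0007,-0.0017,0.05,0,-0.1,0,0.1],[-0.0007,-0.0017,0.05,0,-0.1,0,0.1]]]'|sed -n 2,4p; python3 -c "
from ik import *
print(togo([.431,.0279,.1985],[180,0,2.3]))"
```

```text
tcp_pos: [0.4305, 0.0277, 0.2021]
eef_rot: [180.0, 0.1, 2.2]
contact_force: [0.6, 0.7, 0.8]
(array([ 0.0005, -0.0002,  0.0036]), array([ 0.01,  0.09, -0.06]))
```

```bash
python3 -m pendant '[[[0.0005,0,0.0025,0,0,0,0.1],[0.0005,0,0.0025,0,0,0,0.1],[0.0005,0,0.0025,0,0,0,0.1]]]'|sed -n 2,4p; python3 -m pendant '[[[0,0,0,0,0,0,0],[0,0,0,0,0,0,-0.5],[0,0,0,0,0,0,-1],[0,0,0,0,0,0,-1],[0,0,0,0,0,0,-1]]]' 35; python3 -m pendant '[[[0,0,0,0,0,0,-1],[0,0,0,0,0,0,-1]]]'|sed -n 2,4p
python3 -m pendant '[[[0,0,-0.03,0,0,0,-1],[0,0,-0.08,0,0,0,-1],[0,0,-0.13,0,0,0,-1],[0,0,-0.17,0,0,0,-1],[0,0,-0.2,0,0,0,-1]]]'|sed -n 2,4p;  python3 - <<'E'
from ik import *
print(togo([.5861,-.0334,.41],[180,0,-16.8]))
E
```

```text
tcp_pos: [0.4311, 0.0277, 0.2]
eef_rot: [-180.0, 0.0, 2.2]
contact_force: [-1.0, 0.1, 0.2]
time_s: 47.3
tcp_pos: [0.4309, 0.0276, 0.1997]
eef_rot: [-180.0, 0.1, 2.2]
contact_force: [-0.1, 0.5, -0.2]
gripper_width: 0.0177
gripper_force: 35.3
tcp_pos: [0.4309, 0.0276, 0.1997]
eef_rot: [-180.0, 0.1, 2.2]
contact_force: [-0.0, 0.0, 0.4]
tcp_pos: [0.431, 0.0275, 0.4026]
eef_rot: [-179.9, -0.1, 2.2]
contact_force: [-0.0, -0.3, -1.6]
(array([ 0.1526,  0.0669, -0.0073]), array([-0.09, -0.07, 19.05]))
```

```bash
python3 -m pendant '[[[0.03,0.013,0,0,0,4,-1],[0.06,0.026,0,0,0,8,-1],[0.09,0.04,0,0,0,12,-1],[0.12,0.053,0,0,0,16,-1],[0.1526,0.067,0,0,0,19,-1]]]'|sed -n 2,3p;python3 -m pendant '[[[0,0,0.01,0,0,0,-1],[0,0,0.018,0,0,0,-1],[0,0,0.018,0,0,0,-1],[0,0,0.018,0,0,0,-1],[0,0,0.018,0,0,0,-1]]]'|sed -n 2,3p; python3 -m pendant '[[[0,0,0,0,0,0,-1],[0,0,0,0,0,0,-1]]]'|sed -n 2,3p; python3 -c "
from ik import *
print(togo([.5861,-.0335,.3557],[180,0,-16.8]))"
```

```text
tcp_pos: [0.5871, -0.034, 0.399]
eef_rot: [180.0, 0.1, -16.9]
tcp_pos: [0.5858, -0.033, 0.3823]
eef_rot: [-180.0, 0.0, -16.7]
tcp_pos: [0.5861, -0.0332, 0.3821]
eef_rot: [-180.0, 0.0, -16.7]
(array([0.0001, 0.0003, 0.0264]), array([-0.01,  0.02,  0.07]))
```

```bash
python3 -m pendant '[[[0,0.0003,0.006,0,0,0,-1],[0,0.0003,0.011,0,0,0,-1],[0,0.0003,0.015,0,0,0,-1],[0,0.0003,0.018,0,0,0,-1],[0,0.0003,0.02,0,0,0,-1]]]'|sed -n 2,4p; python3 -m pendant '[[[0,0,0.002,0,0,0,-1],[0,0,0.004,0,0,0,-1],[0,0,0.004,0,0,0,-1]]]'|sed -n 2,4p;  python3 -m pendant '[[[0,0,0.002,0,0,0,-1],[0,0,0.002,0,0,0,-1],[0,0,0.002,0,0,0,-1]]]'|sed -n 2,4p
```

```text
tcp_pos: [0.5861, -0.0337, 0.3609]
eef_rot: [180.0, 0.1, -16.8]
contact_force: [0.5, 0.2, -1.3]
tcp_pos: [0.5861, -0.0336, 0.3572]
eef_rot: [180.0, 0.1, -16.8]
contact_force: [-0.1, -1.0, -1.2]
tcp_pos: [0.5863, -0.0336, 0.3557]
eef_rot: [180.0, 0.0, -16.8]
contact_force: [0.5, -0.3, 0.7]
```

```bash
python3 -m pendant '[[[0,0,0.001,0,0,0,-1],[0,0,0.001,0,0,0,-1]]]'|sed -n 2,4p; python3 -m pendant '[[[0,0,0.0005,0,0,0,-0.5],[0,0,0.0005,0,0,0,-0.1],[0,0,0,0,0,0,-0.1],[0,0,0,0,0,0,-0.1],[0,0,0,0,0,0,-0.1]]]'|sed -n 2,5p; python3 -m pendant '[[[0,0,-0.01,0,0,0,-0.1],[0,0,-0.03,0,0,0,-0.1],[0,0,-0.06,0,0,0,-0.1],[0,0,-0.09,0,0,0,-0.1],[0,0,-0.1,0,0,0,-0.1]]]'|sed -n 2,4p;  python3 -m pendant '[[[-0.01,-0.04,0,0,0,0,0.1],[-0.02,-0.085,0,0,0,0,0.1],[-0.03,-0.13,0,0,0,0,0.1],[-0.04,-0.18,0,0,0,0,0.1],[-0.046,-0.22,0,0,0,0,0.1]]]'|sed -n 2,4p; python3 - <<'E'
from fit import *
snap('top','t13');snap('scene','s13')
crop('t13',180,110,400,250,2,'a');crop('s13',90,130,310,270,3.5,'b',20)
a=cv2.imread('pics/a.png');b=cv2.imread('pics/b.png');w=b.shape[1]
cv2.imwrite('pics/p13.png',np.vstack([cv2.resize(cv2.imread('pics/t13_raw.png')[120:250,200:350],None,fx=1,fy=1) if 0 else cv2.copyMakeBorder(a,0,0,0,w-a.shape[1],cv2.BORDER_CONSTANT)[80:],b])[:600])
E
```

```text
tcp_pos: [0.5863, -0.0336, 0.3557]
eef_rot: [180.0, -0.0, -16.7]
contact_force: [-1.8, 0.9, 6.6]
tcp_pos: [0.5861, -0.0336, 0.3543]
eef_rot: [180.0, 0.1, -16.8]
contact_force: [-0.7, 0.8, 0.1]
gripper_width: 0.0386
tcp_pos: [0.5867, -0.0338, 0.4588]
eef_rot: [-179.9, -0.2, -16.7]
contact_force: [0.7, -0.3, -0.5]
tcp_pos: [0.6053, 0.1925, 0.4549]
eef_rot: [-180.0, 0.1, -16.7]
contact_force: [1.0, -0.3, 0.1]
```

View pics/p13.png

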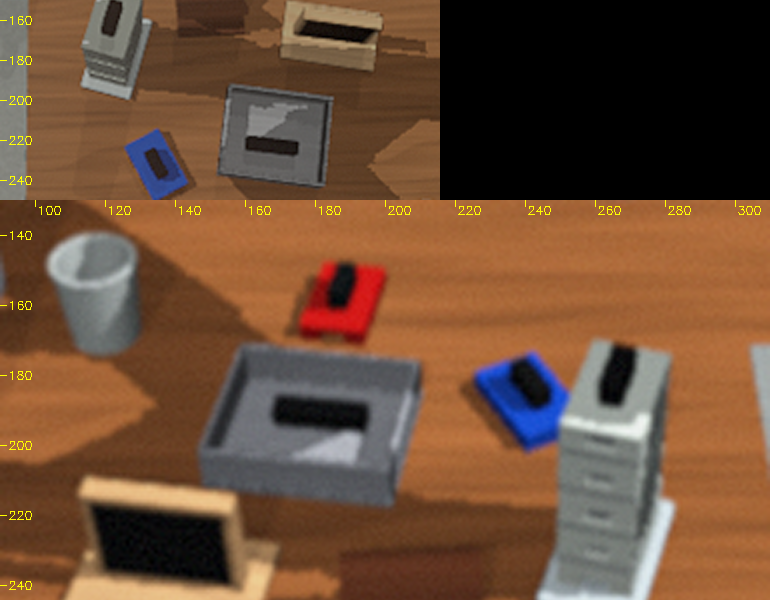

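The stack is closed and flat (cover at about (265,190)), the chalkboard stands on the plank, and the scraper lies in the tray. I'm handing the job in.

```bash
python3 -c "
from plant import r
print(r.close_job())"
```

```text
the job is handed in; nothing more can be done
None
```

The job is handed in with no verdict returned: the scraper is in the tray, the chalkboard stands upright on the plank, and all four tubs and the cover went down to their seated heights on the stand; one slip on the way was that joint 5 ran onto its end stop at about 7.7 s while tilting for the chalkboard, reading about -0.1° against the -0.11° limit and 64 N at the wrist, which may count as a range overrun.

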